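# Charge the dye pot with walnut hulls

### The job

Swing up the dye pot's handle, lift the pot by it off the hotplate and set it down gently, standing wholly on the round cork mat, keeping it upright throughout. Then tip all four walnut hulls from the scoop tray into the pot and put the empty tray back on the table, flat and right way up. Leave the jars, tube, meter, jug and cup where they are.

Things in the scene. Friction and masses are not known exactly. Their poses are not given: they have to be found in the camera images.
- hotplate: low white electric hotplate, 190 x 190 mm, 55 mm high, with a dark round heating disc (148 mm across) in the middle of its top. Fixed. Origin: centre of its underside; z up
- pot: stainless dye pot, open at the top, outer diameter 140 mm (132 at the foot), 90 mm high, wall and floor 4 mm, about 0.6 kg. It starts on the hotplate's disc. Origin: centre of its underside; z up; the hinged handle lies folded towards the pot's own -x side
- bail (a joint): hinge angle of the pot's bail handle (bucket handle). 0: folded down, resting on its stop 10 degrees above level on the pot's -x side; 1.40: straight up over the pot; 1.55: its stop just past upright. The hinge axis is the pot's y axis, 76 mm above the pot's underside, through the pot's centre line. The handle falls back to 0 when let go
- bail_grip (a point): middle of the handle's round wooden grip (13 mm diameter, 84 mm long, parallel to the pot's y axis), 115 mm from the hinge axis. Folded, it is 113 mm out from the pot's centre line, with 36 mm free between grip and pot wall, 96 mm above the pot's underside; upright it is 191 mm above it. The point turns with the handle
- pot_mouth (a point): centre of the pot's open mouth (inner diameter 132 mm), 90 mm above its underside
- mat: round cork mat, 210 mm across, 8 mm thick, fixed. Origin: centre of its underside
- tray: aluminium scoop tray, loose, about 0.22 kg: a flat floor 150 x 90 mm, 3 mm thick, side walls 28 mm high, back wall 32 mm high, open at the pouring end. Origin: on its underside, the floor runs from x = -65 mm (back wall) to x = +85 mm (open end, own +x); y across; z up. A blue upright flat grip stands behind the back wall
- tray_grip (a point): middle of the tray's blue grip, a flat upright fin 12 mm thick (tray y), 52 mm long (tray x, from -117 to -65 mm) and from 22 to 72 mm above the underside; this point is at x = -92 mm, 50 mm up in the tray's frame
- tray_lip (a point): middle of the tray's open pouring edge, x = +85 mm, 3 mm up in the tray's frame
- hull1: dried walnut hull 1 of 4, a hard dark brown faceted lump 27 mm across and 20 mm high, 14 g, loose on the tray. Origin: its centre
- hull2: dried walnut hull 2 of 4, a hard dark brown faceted lump 27 mm across and 20 mm high, 14 g, loose on the tray. Origin: its centre
- hull3: dried walnut hull 3 of 4, a hard dark brown faceted lump 27 mm across and 20 mm high, 14 g, loose on the tray. Origin: its centre
- hull4: dried walnut hull 4 of 4, a hard dark brown faceted lump 27 mm across and 20 mm high, 14 g, loose on the tray. Origin: its centre
- jar_red: bystander: jar of red dyestuff, 68 mm across, 95 mm high. Origin: centre of its underside
- jar_ochre: bystander: jar of ochre dyestuff, 68 mm across, 95 mm high. Origin: centre of its underside
- strip_tube: bystander: small black tube of test strips, 38 mm across, 75 mm high. Origin: centre of its underside
- meter: bystander: orange hand meter lying flat, 70 x 110 x 30 mm. Origin: centre of its underside
- jug: bystander: white plastic jug, 120 mm across, 210 mm high. Origin: centre of its underside
- cup: bystander: blue plastic cup, 84 mm across, 100 mm high. Origin: centre of its underside
Mind the look-alikes: they are no part of the job. Of the things shaped like the mat, the cork one is meant.

How it is judged:
On the way, in this order (a step that is already met when the one before it is completed fails the run):
1. the pot is lifted clear of the hotplate by its raised handle (z of pot in the frame of hotplate above 0.075 m and value of joint bail above 1.1 rad), for 0.2 s.
2. the pot stands wholly on the cork mat and is let go (horizontal distance between pot and mat below 0.037 m and z of pot in the frame of mat between 0.003 and 0.013 m and angle between pot's own z axis and vertical below 0.08 rad and contact force between the fingers and pot below 0.1 N and linear speed of pot below 0.02 m/s), for 0.2 s.
3. the tray is tipped with its open end over the pot (angle between tray's own z axis and vertical above 0.45 rad and horizontal distance between tray_lip and pot_mouth below 0.09 m and z of tray_lip in the frame of pot above 0.05 m), for 0.1 s.
At the end, for the whole second after the job is handed in: The pot stands upright (within 0.08 rad) on the cork mat, its centre within 37 mm of the mat's; all four hulls lie inside the pot; the tray stands flat and right way up on the table top (underside within 8 mm of it, tilt under 0.08 rad); pot and tray are at rest (horizontal distance between pot and mat below 0.037 m and z of pot in the frame of mat between 0.003 and 0.013 m and angle between each of pot, tray's own z axis and vertical below 0.08 rad and z of hull1 in the frame of pot between 0 and 0.085 m and horizontal distance between each of hull1, hull2, hull3, hull4 and pot below 0.067 m and z of hull2 in the frame of pot between 0 and 0.085 m and z of hull3 in the frame of pot between 0 and 0.085 m and z of hull4 in the frame of pot between 0 and 0.085 m and height (world z) of tray below 0.008 m and linear speed of each of tray, pot below 0.02 m/s); the robot touches nothing.
It fails at once if the pot tips by more than 0.35 rad (20 degrees) (angle between pot's own z axis and vertical above 0.35 rad).
It fails at once if the pot is dropped or pressed on to the cork mat with more than 40 N (contact force between pot and mat above 40 N).
It fails at once if a bystander (jar, tube, meter, jug or cup) is moved by more than 30 mm (distance of any of jar_red, jar_ochre, strip_tube, meter, jug, cup from where it was at the start of the episode above 0.03 m).
It also fails if it takes over 67 s, if anything falls off the work surface, if the arm or the gripper's body presses on something with over 40 N, if the wrist force passes 120 N, or if a joint passes its speed limit or range.

### The arm

A 6-joint arm with a two-finger parallel gripper is mounted at the origin on the work surface. World frame = base frame: x ahead of the robot, y to its left, z up, the work surface at z = 0. Lengths are in m, angles in rad, forces in N, time in s.
With the tool pointing down it reaches from about 0.425 to 1.125 m from the base axis. Payload 14.9 kg.
Tool frame: the origin (TCP) lies at the very end of the fingers, on their centre line; the grasp point (between the pads) lies 19 mm behind it; z points along the fingers, y is the direction in which the jaws open and shut (so a half turn about z gives the same grasp; the last joint's range is limited). The gripper opens to 91 mm and grips with 3 to 60 N. Pads are 32 mm wide; open, the fingers measure 118 mm over their backs; the gripper's body (76 mm by 178 mm) begins 60 mm behind the grasp point.
Start: joints at [1.212, 0.379, 1.734, -0, 1.028, -0.033], TCP at [0.224, 0.663, 0.214] pointing down, gripper open.
Joint ranges: [-2.77, 2.77], [-0.74, 2.19], [0, 2.66], [-1.06, 4.2], [0.31, 2.87], [-3.08, 3.08]. Speed limits (rad/s): [1.89, 1.89, 2.39, 3.14, 3.14, 3.14].

### API

Orientations are given as a rotation vector (axis times angle).
In Python, from bench import * gives the robot as it stands.
- The arm moves only by the tool drive_tool, never from a script. Its argument "moves" is a list of rows, each a list of 2 entries, a list of its own where there are three numbers: the shift along the tool's x, y, z in cm, then the turn about the tool's z in rad. In form: [[[dx, dy, dz], turn], ...]. A call has 1 to 10 rows; each row is the pose to reach, as a shift and turn from the pose measured when the call began, along the tool's axes at that moment; what a row does not reach only later rows make up. A row lasts 1/10 s, in which the tool goes at most 50 mm and 8.59 degrees, less where a joint would pass 70% of its speed; a pose out of reach is approached as far as the arm can. A call with a gripper value outside its range is refused whole. "grip" is the opening in per cent of the stroke, from 0 (shut) to 100 (fully open), set as the call begins (left out, the last holds). The fingers move at their own pace and stop on an object; "squeeze" is the grip in N (left out, the last holds). Time passes only in rows, so rows that repeat a pose let the fingers close. It gives the time, the measured TCP pose, the force and the opening at its end, in the units of the state.
- state(): the state, without advancing time (a new reading comes with each control period).
- camera(name): name is "scene" or "top" or "wrist"; returns (picture, depth): 420x560x3 uint8, red, green, blue; 420x560 float32, m along the optical axis (not along the pixel's ray), 0 where there is no reading.
- get_calibration(name): a dict with "intrinsics" (3x3 intrinsics, pixels), "R" (3x3) and "t" (3): a world point X has camera coordinates R X + t; the wrist camera has in their place "hand_eye" (4x4, takes a point from camera to tool coordinates, whose origin is the TCP and whose axes are the flange's). Camera axes: x right, y down, z forward; pixel columns grow to the right and rows downward; lengths in m; the calibration is good to about 2 mm. A picture is of the moment at which its call begins: read the wrist's pose just before it. get_calibration takes no time and is no camera call.
- hand_in(): hands the job in, once; it reports no verdict.
The state is a dict: "time_s": time; "q": joint angles; "joint_vel": joint speeds; "effort": joint torques, N m; "eef_pos": TCP position; "eef_rot": TCP orientation; "ft_force": force on the tool from outside, world axes, zero at the start; "torque": the same for the moment, N m; "opening": finger opening in m.
Only numpy, scipy, OpenCV 4.12 (cv2) and the standard library are available. Lean on these libraries where they do the work, as an engineer would, in place of code of your own. Each camera call takes 0.05 s, during which the arm holds its last target.

## Working session

There is one attempt and no reset: what is moved stays moved. The work goes in short steps, Python scripts to look and compute and a tool call to move; the robot and the scene stay as the last step left them, time stands still between calls to the robot, and variables do not carry over. Pictures are saved under pics/ and viewed, and the job is handed in when it is done.

Besides the shell and the picture viewer there is one more tool, called after "Call:" as name([rows], argument=value, ...), one row to a line, values as JSON. drive_tool: Moves the arm, as the interface text tells. Its arguments: {"type":"object","properties":{"moves":{"type":"array","items":{"type":"array"}},"grip":{"type":"number"},"squeeze":{"type":"number"}},"required":["moves"]}

```bash
ls; mkdir -p pics; python3 - <<'E'
from bench import *
import cv2,numpy as np
np.set_printoptions(precision=4,suppress=True)
print(state())
for n in ["scene","top","wrist"]:
    s=state()
    p,d=camera(n)
    cv2.imwrite(f"pics/{n}0.png",p[:,:,::-1]); np.save(f"pics/{n}0d.npy",d); np.save(f"pics/{n}0.npy",p)
    print(n,get_calibration(n))
E
```

```text
pics
{'time_s': 0.0, 'q': array([ 1.2117,  0.3794,  1.7348,  0.    ,  1.0285, -0.0333]), 'joint_vel': array([ 0.0006,  0.0003,  0.0011, -0.0004, -0.0002,  0.0016]), 'effort': array([  0.0048, -76.3732, -43.4364,   0.0651,   0.0425,  -0.0001]), 'eef_pos': array([0.2239, 0.6628, 0.2133]), 'eef_rot': array([-0.5096, -3.0998,  0.0017]), 'ft_force': array([ 0.5105,  0.5631, -0.7753]), 'torque': array([-0.0303, -0.0259, -0.0518]), 'opening': 0.091095728229524}
scene {'intrinsics': array([[471.4449,   0.    , 289.8146],
       [  0.    , 471.4449, 214.4456],
       [  0.    ,   0.    ,   1.    ]]), 'R': array([[ 0.6479,  0.7617, -0.0089],
       [ 0.5265, -0.4563, -0.7174],
       [-0.5505,  0.4601, -0.6966]]), 't': array([-0.3527, -0.1828,  1.6757])}
top {'intrinsics': array([[427.6985,   0.    , 281.135 ],
       [  0.    , 427.6985, 208.7027],
       [  0.    ,   0.    ,   1.    ]]), 'R': array([[ 0.0226, -0.9997, -0.0022],
       [-0.9927, -0.0222, -0.1182],
       [ 0.1181,  0.0049, -0.993 ]]), 't': array([-0.0168,  0.5357,  1.3202])}
wrist {'intrinsics': array([[310.0338,   0.    , 277.7316],
       [  0.    , 310.0338, 208.9319],
       [  0.    ,   0.    ,   1.    ]]), 'hand_eye': array([[-0.0003, -0.9623, -0.2721,  0.0776],
       [ 1.    , -0.0003,  0.    ,  0.0006],
       [-0.0001, -0.2721,  0.9623, -0.1703],
       [ 0.    ,  0.    ,  0.    ,  1.    ]])}
```

View pics/top0.png

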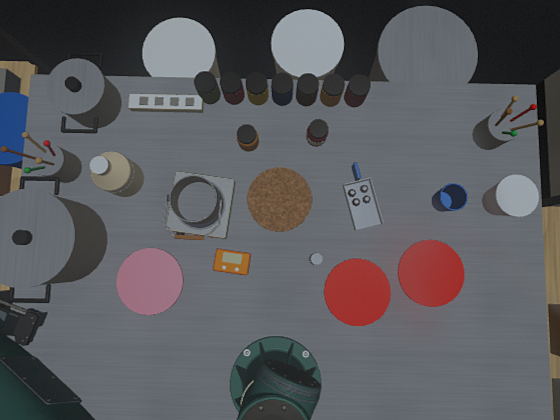

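View pics/scene0.png

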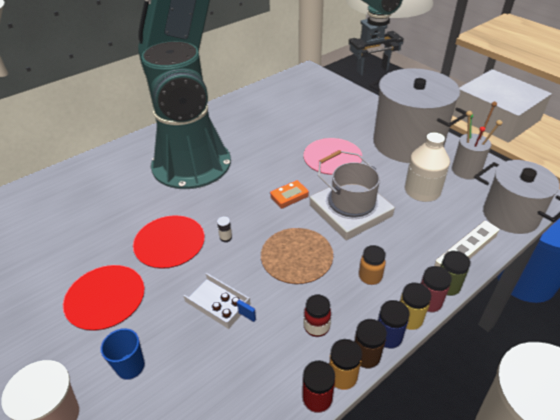

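View pics/wrist0.png

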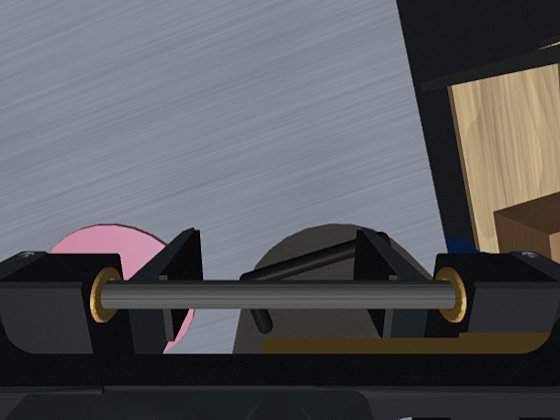

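```bash
cat > h.py <<'E'
import numpy as np,cv2
from bench import *
np.set_printoptions(precision=4,suppress=True)
_c={}
def cal(n):
    if n not in _c:_c[n]=get_calibration(n)
    return _c[n]
def ray(n,uv,z):
    c=cal(n);K,R,t=c["intrinsics"],c["R"],c["t"]
    uv=np.atleast_2d(uv).astype(float)
    d=np.c_[uv,np.ones(len(uv))]@np.linalg.inv(K).T@R
    o=-R.T@t
    return o+d*((z-o[2])/d[:,2])[:,None]
def cloud(n,d):
    c=cal(n);K,R,t=c["intrinsics"],c["R"],c["t"]
    v,u=np.indices(d.shape)
    p=np.stack([(u-K[0,2])/K[0,0]*d,(v-K[1,2])/K[1,1]*d,d],-1)
    return (p-t)@R
def proj(n,X):
    c=cal(n);K,R,t=c["intrinsics"],c["R"],c["t"]
    p=(np.atleast_2d(X)@R.T+t)@K.T
    return p[:,:2]/p[:,2:]
E
python3 - <<'E'
from h import *
p=np.load('pics/top0.npy');d=np.load('pics/top0d.npy')
for nm,(a,b,c,e) in {'a':(130,150,120,110),'b':(310,150,120,110)}.items():
    cv2.imwrite(f'pics/top0_{nm}.png',cv2.resize(p[b:b+e,a:a+c,::-1],None,fx=6,fy=5.4545,interpolation=cv2.INTER_CUBIC))
P=cloud('top',d);hsv=cv2.cvtColor(p,cv2.COLOR_RGB2HSV)
Z=P[...,2]
print('table z',np.median(Z[270:330,200:300]))
# mat
m=((hsv[...,0]>5)&(hsv[...,0]<20)&(hsv[...,1]>80)); m[:, :240]=0;m[:,320:]=0;m[:160]=0;m[240:]=0
ys,xs=np.nonzero(m);(c,r)=cv2.minEnclosingCircle(np.c_[xs,ys].astype(np.float32));print('mat px',c,r,ray('top',c,.008),'moment',ray('top',(xs.mean(),ys.mean()),.008), 'area r m',np.sqrt(m.sum()/np.pi)/427.7*1.24)
# pot by height near 0.145
def reg(u0,u1,v0,v1,z0,z1):
    m=np.zeros(Z.shape,bool);m[v0:v1,u0:u1]=True
    return m&(Z>z0)&(Z<z1)&(d>0)
m=reg(150,245,160,250,.135,.150);q=P[m];print('rim n',len(q),q.mean(0));
A=np.c_[2*q[:,:2],np.ones(len(q))];s=np.linalg.lstsq(A,(q[:,:2]**2).sum(1),rcond=None)[0];print('fit',s[:2],np.sqrt(s[2]+s[:2]@s[:2]))
m=reg(150,245,160,250,.050,.060);q=P[m];print('hotplate rect',cv2.minAreaRect(q[:,:2].astype(np.float32)))
m=reg(160,230,225,245,.12,.17);q=P[m]
print('grip n',len(q),q.mean(0),q.min(0),q.max(0))
# fin
b=(hsv[...,0]>100)&(hsv[...,0]<125)&(hsv[...,1]>120);b[:,:340]=0;b[:,375:]=0;b[:150]=0;b[190:]=0
q=P[b];print('fin',b.sum(),q.min(0),q.max(0)); top=q[q[:,2]>.06];print(len(top),cv2.minAreaRect(top[:,:2].astype(np.float32)),top.mean(0))
m=reg(335,390,170,235,.02,.035);q=P[m];print('tray walls',cv2.minAreaRect(q[:,:2].astype(np.float32)))
E
```

```text
table z 8.531199906886556e-05
mat px (278.9661865234375, 199.0156707763672) 31.979528427124023 [[0.5701 0.0031 0.008 ]] moment [[0.5699 0.003  0.008 ]] area r m 0.09221136374423626
rim n 420 [0.532  0.2565 0.1433]
fit [0.5294 0.2521] 0.07764807746687685
hotplate rect ((0.5447090864181519, 0.25013136863708496), (0.17413493990898132, 0.1791737824678421), 82.73326110839844)
grip n 201 [0.4414 0.2514 0.1539] [0.4287 0.173  0.1404] [0.4713 0.3275 0.1617]
fin 48 [ 0.6356 -0.2468  0.0639] [ 0.6799 -0.2274  0.0759]
48 ((0.6577631831169128, -0.23756639659404755), (0.04762618988752365, 0.009318409487605095), 16.79279327392578) [ 0.6571 -0.2371  0.0711]
tray walls ((0.5765039920806885, -0.260581910610199), (0.1812889128923416, 0.09102079272270203), 15.251811981201172)
```

View pics/top0_a.png

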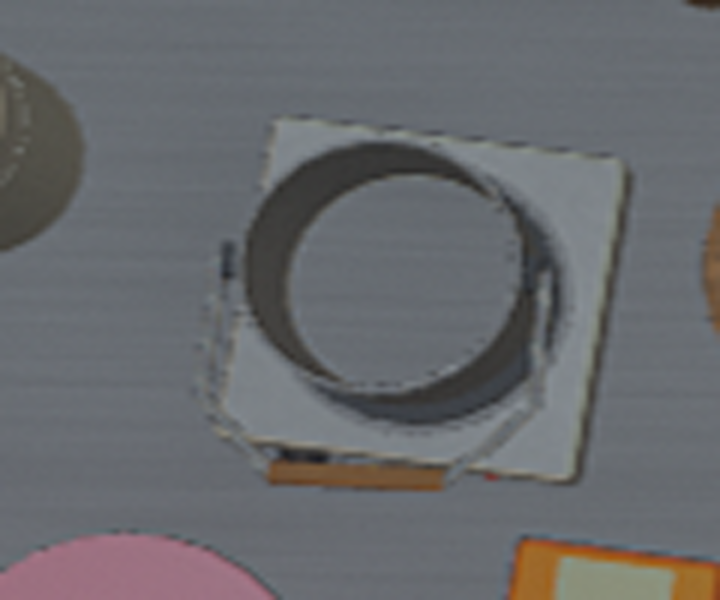

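View pics/top0_b.png

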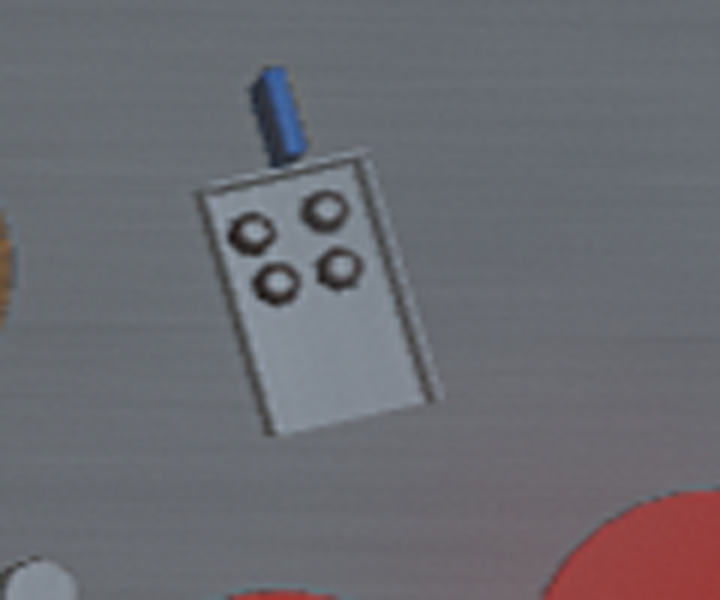

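```bash
python3 - <<'E'
from h import *
p=np.load('pics/top0.npy');hsv=cv2.cvtColor(p,cv2.COLOR_RGB2HSV)
cv2.imwrite('pics/matcrop.png',cv2.resize(p[150:310,100:480,::-1],None,fx=2,fy=2))
m=((hsv[...,0]>5)&(hsv[...,0]<20)&(hsv[...,1]>80)); m[:226]=0;m[234+8:]=0;m[:,:170]=0;m[:,207:]=0
ys,xs=np.nonzero(m);print(m.sum());r=cv2.minAreaRect(np.c_[xs,ys].astype(np.float32));b=cv2.boxPoints(r);print(r)
print(ray('top',b,.151));print('centroid',ray('top',(xs.mean(),ys.mean()),.153))
f=cv2.fitLine(np.c_[xs,ys].astype(np.float32),cv2.DIST_L2,0,.01,.01).ravel();w=ray('top',[f[2:]-f[:2]*20,f[2:]+f[:2]*20],.153);print('dir',w[1]-w[0],np.arctan2(*(w[1]-w[0])[:2]))
# rim fit from gray edge: inner opening mask ellipse pts -> z .145
P=cloud('top',np.load('pics/top0d.npy'));Z=P[...,2]
mm=np.zeros(Z.shape,bool);mm[165:228,160:232]=1;mm&=(Z>.138)&(Z<.15)
ys,xs=np.nonzero(mm);uv=np.c_[xs,ys];X=ray('top',uv,.145)[:,:2]
k=np.abs(np.hypot(*(X-[.53,.252]).T)-.068)<.006;X=X[k]
A=np.c_[2*X,np.ones(len(X))];s=np.linalg.lstsq(A,(X**2).sum(1),rcond=None)[0];print('rim',s[:2],np.sqrt(s[2]+s[:2]@s[:2]),k.sum())
# scene view check of grip
s=np.load('pics/scene0.npy');hs=cv2.cvtColor(s,cv2.COLOR_RGB2HSV)
m=((hs[...,0]>5)&(hs[...,0]<20)&(hs[...,1]>80));m[:145]=0;m[170:]=0;m[:,:315]=0;m[:,345:]=0
ys,xs=np.nonzero(m);print('scene grip',m.sum(),ray('scene',(xs.mean(),ys.mean()),.151))
E
```

```text
119
((189.0151824951172, 236.71133422851562), (28.17153549194336, 4.1521477699279785), 3.012787342071533)
[[0.4305 0.2966 0.151 ]
 [0.4424 0.2966 0.151 ]
 [0.44   0.2159 0.151 ]
 [0.4281 0.216  0.151 ]]
centroid [[0.4348 0.2563 0.153 ]]
dir [-0.0036 -0.1143  0.    ] -3.109709224327757
rim [0.5458 0.2515] 0.06784653694406365 64
scene grip 67 [[0.4353 0.2578 0.151 ]]
```

View pics/matcrop.png

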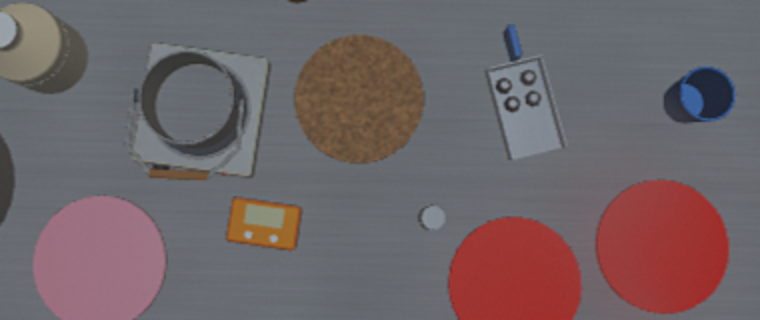

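```bash
cat > rel.py <<'E'
import sys
from h import *
from scipy.spatial.transform import Rotation as Ro
def rel(target,yang=None):
    s=state();R=Ro.from_rotvec(s['eef_rot']).as_matrix()
    d=R.T@(np.array(target)-s['eef_pos'])*100
    t=0
    if yang is not None:
        w=yang-np.arctan2(R[1,1],R[0,1]); w=(w+np.pi/2)%np.pi-np.pi/2
        t=-w
    print('t %.2f'%s['time_s'],'pos',s['eef_pos'],'yang %.3f'%np.arctan2(R[1,1],R[0,1]),'tilt %.4f'%np.arccos(-R[2,2]),'q6 %.2f'%s['q'][5],'F',s['ft_force'],'open %.4f'%s['opening'])
    print('tool shift cm',d.round(2),'turn',round(t,3)); print('toolx',R[:,0],'tooly',R[:,1])
if __name__=='__main__':
    a=[float(x) for x in sys.argv[1:]]
    rel(a[:3],a[3] if len(a)>3 else None)
E
python3 rel.py .435 .257 .25 -0.035
```

```text
t 0.15 pos [0.224  0.6629 0.2134] yang 1.245 tilt 0.0009 q6 -0.03 F [ 0.1435  1.5743 -0.6099] open 0.0913
tool shift cm [-32.99 -31.7   -3.63] turn 1.28
toolx [-0.9474  0.3201  0.    ] tooly [ 0.3201  0.9474 -0.0009]
```

Call:
drive_tool([
  [[-3, -3, -4], 0.15],
  [[-6.5, -6.3, -4], 0.3],
  [[-10, -9.6, -4], 0.45],
  [[-13.3, -12.8, -4], 0.6],
  [[-16.7, -16, -4], 0.75],
  [[-20, -19.2, -4], 0.9],
  [[-23.3, -22.4, -4], 1.05],
  [[-26.6, -25.6, -4], 1.2],
  [[-30, -28.8, -4], 1.28],
  [[-33, -31.7, -4], 1.28],
], grip=42)

```text
time_s: 1.15
eef_pos: [0.4357, 0.255, 0.2538]
eef_rot: [2.263, 2.178, -0.001]
ft_force: [-0.1, 0.8, 0.4]
opening: 0.0382
```

Call:
drive_tool([
  [[0, 0, 0], 0],
  [[0, 0, 0], 0],
])

```text
time_s: 1.35
eef_pos: [0.4359, 0.2544, 0.2537]
eef_rot: [2.266, 2.176, -0.001]
ft_force: [-0.7, 0.4, 0.9]
opening: 0.0381
```

```bash
python3 rel.py .435 .257 .132 -0.035; python3 - <<'E'
from h import *
p,d=camera('wrist');cv2.imwrite('pics/w1.png',p[:,:,::-1])
E
```

```text
t 1.35 pos [0.4359 0.2544 0.2537] yang -0.040 tilt 0.0007 q6 0.52 F [-0.6688  0.3848  0.9283] open 0.0381
tool shift cm [ 0.27 -0.1  12.17] turn -0.005
toolx [ 0.0403  0.9992 -0.0007] tooly [ 0.9992 -0.0403 -0.0002]
```

View pics/w1.png

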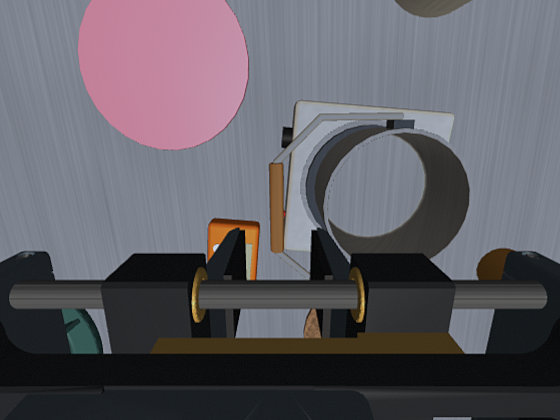

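```bash
cat >> h.py <<'E'
def wray(uv,z):
    from scipy.spatial.transform import Rotation as Ro
    s=state();c=cal('wrist');H=c['hand_eye'];R=Ro.from_rotvec(s['eef_rot']).as_matrix()
    uv=np.atleast_2d(uv).astype(float)
    d=np.c_[uv,np.ones(len(uv))]@np.linalg.inv(c['intrinsics']).T@H[:3,:3].T@R.T
    o=s['eef_pos']+R@H[:3,3]
    return o+d*((z-o[2])/d[:,2])[:,None]
E
python3 - <<'E'
from h import *
print(wray([(277,164),(277,252),(277,208)],.151))
E
```

```text
[[0.436  0.2967 0.151 ]
 [0.4326 0.213  0.151 ]
 [0.4344 0.2565 0.151 ]]
```

Call:
drive_tool([
  [[0.1, 0, 3], 0],
  [[0.2, -0.1, 6], 0],
  [[0.2, -0.1, 9], 0],
  [[0.2, -0.1, 11], 0],
  [[0.2, -0.1, 12.2], 0],
  [[0.2, -0.1, 12.2], 0],
])

```text
time_s: 2.0
eef_pos: [0.4335, 0.2576, 0.1305]
eef_rot: [-2.262, -2.179, 0.005]
ft_force: [-1.4, -0.5, 1.3]
opening: 0.0383
```

Call:
drive_tool([
  [[0, 0, 0], 0],
  [[0, 0, 0], 0],
  [[0, 0, 0], 0],
  [[0, 0, 0], 0],
  [[0, 0, 0], 0],
], grip=0, squeeze=12)

```text
time_s: 2.5
eef_pos: [0.4341, 0.2579, 0.1312]
eef_rot: [-2.263, -2.179, 0.002]
ft_force: [-0.0, 1.0, 5.3]
opening: 0.0127
```

```bash
python3 rel.py .546 .2515 .227 -0.035
```

```text
t 2.50 pos [0.4341 0.2579 0.1312] yang -0.038 tilt 0.0014 q6 0.53 F [-0.0206  1.0258  5.318 ] open 0.0127
tool shift cm [-0.23 11.19 -9.59] turn -0.003
toolx [ 0.0376  0.9993 -0.001 ] tooly [ 0.9993 -0.0376 -0.001 ]
```

Call:
drive_tool([
  [[0, 0.22, -0.98], 0],
  [[0, 0.52, -1.94], 0],
  [[0, 0.9, -2.86], 0],
  [[0, 1.37, -3.75], 0],
  [[0, 1.9, -4.6], 0],
  [[0, 2.5, -5.4], 0],
  [[0, 3.2, -6.13], 0],
  [[0, 3.93, -6.81], 0],
  [[0, 4.73, -7.42], 0],
  [[0, 5.58, -7.96], 0],
])

```text
time_s: 3.5
eef_pos: [0.4903, 0.256, 0.2123]
eef_rot: [-2.263, -2.179, 0.002]
ft_force: [-2.7, 0.9, 2.8]
opening: 0.0125
```

```bash
python3 rel.py .546 .2535 .227 -0.035; python3 - <<'E'
from h import *
p,d=camera('scene');cv2.imwrite('pics/s1.png',cv2.resize(p[100:280,240:460,::-1],None,fx=3,fy=3))
E
```

```text
t 3.50 pos [0.4903 0.256  0.2123] yang -0.038 tilt 0.0013 q6 0.48 F [-2.7237  0.8949  2.7669] open 0.0125
tool shift cm [-0.04  5.58 -1.48] turn -0.003
toolx [ 0.0377  0.9993 -0.0006] tooly [ 0.9993 -0.0377 -0.0012]
```

View pics/s1.png

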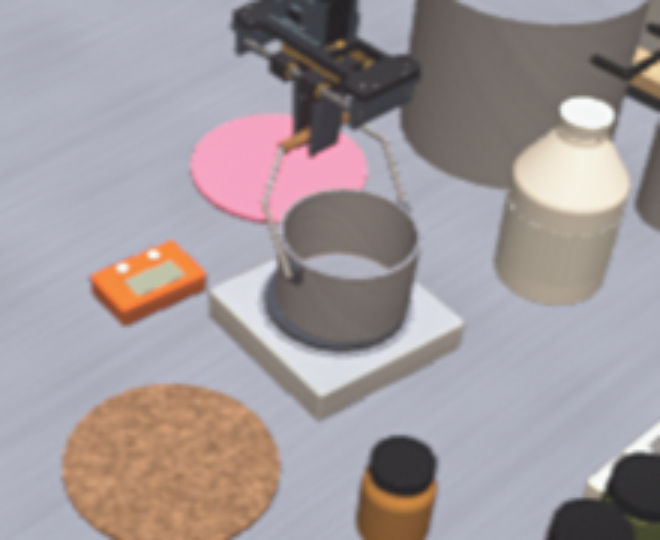

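Call:
drive_tool([
  [[0, 0.85, -0.46], 0],
  [[0, 1.78, -0.83], 0],
  [[0, 2.7, -1.12], 0],
  [[0, 3.7, -1.33], 0],
  [[0, 4.65, -1.45], 0],
  [[0, 5.5, -1.5], 0],
  [[0, 5.5, -1.5], 0],
])

```text
time_s: 4.25
eef_pos: [0.548, 0.254, 0.2282]
eef_rot: [2.263, 2.178, 0.001]
ft_force: [-0.6, -1.1, 5.4]
opening: 0.0126
```

Call:
drive_tool([
  [[0, 0, -0.1], 0],
  [[0, 0, -0.3], 0],
  [[0, 0, -0.3], 0],
  [[0, 0, -0.3], 0],
], squeeze=40)

```text
time_s: 4.65
eef_pos: [0.5475, 0.2539, 0.2308]
eef_rot: [2.263, 2.178, 0.0]
ft_force: [-0.2, -0.4, -8.2]
opening: 0.0123
```

```bash
python3 rel.py .546 .2535 .227 -0.035; python3 - <<'E'
from h import *
p,d=camera('scene');cv2.imwrite('pics/s2.png',cv2.resize(p[100:280,240:460,::-1],None,fx=3,fy=3))
E
```

```text
t 4.65 pos [0.5475 0.2539 0.2308] yang -0.038 tilt 0.0006 q6 0.43 F [-0.2306 -0.4246 -8.195 ] open 0.0123
tool shift cm [-0.04 -0.15  0.38] turn -0.003
toolx [ 0.038   0.9993 -0.0003] tooly [ 0.9993 -0.038   0.0005]
```

View pics/s2.png

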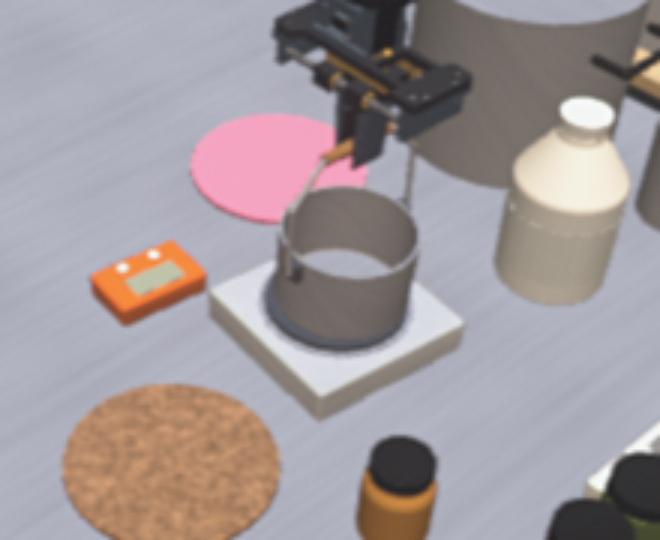

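Call:
drive_tool([
  [[0, 0, -0.5], 0],
  [[0, 0, -1], 0],
  [[0, 0, -1.5], 0],
  [[0, 0, -2.2], 0],
  [[0, 0, -3], 0],
  [[0, 0, -3.8], 0],
  [[0, 0, -4.5], 0],
  [[0, 0, -5], 0],
  [[0, 0, -5], 0],
  [[0, 0, -5], 0],
])

```text
time_s: 5.7
eef_pos: [0.5474, 0.2539, 0.2808]
eef_rot: [2.263, 2.178, 0.0]
ft_force: [0.7, -0.2, -8.3]
opening: 0.0121
```

```bash
python3 rel.py .57 .003 .28 ; python3 - <<'E'
from h import *
p,d=camera('scene');cv2.imwrite('pics/s3.png',cv2.resize(p[80:280,240:460,::-1],None,fx=3,fy=3))
p,d=camera('top');cv2.imwrite('pics/t3.png',cv2.resize(p[140:260,130:330,::-1],None,fx=4,fy=4));np.save('pics/t3d.npy',d);np.save('pics/t3.npy',p)
E
```

```text
t 5.70 pos [0.5474 0.2539 0.2808] yang -0.038 tilt 0.0006 q6 0.43 F [ 0.7383 -0.2408 -8.2735] open 0.0121
tool shift cm [-24.99   3.21   0.08] turn 0
toolx [ 0.038   0.9993 -0.0003] tooly [ 0.9993 -0.038   0.0005]
```

View pics/s3.png

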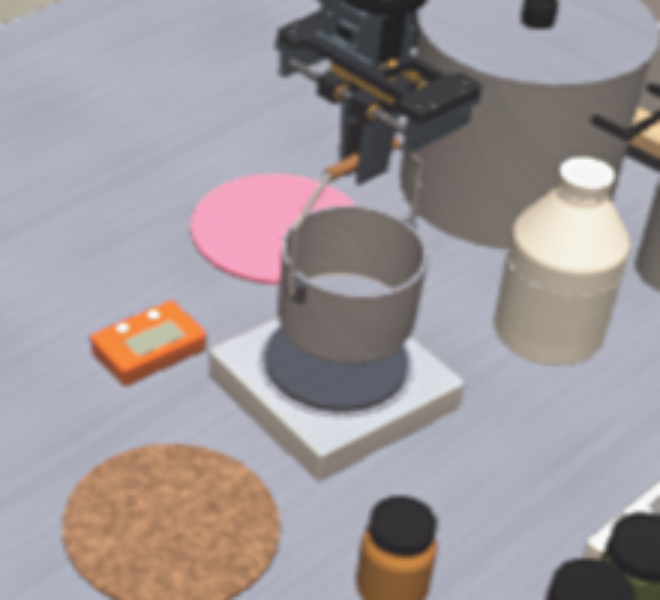

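View pics/t3.png

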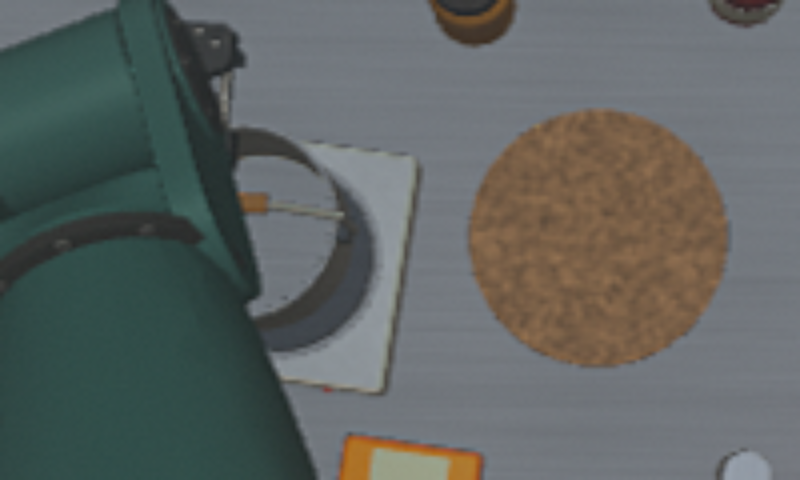

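Call:
drive_tool([
  [[-0.3, 0, 0], 0],
  [[-1, 0.1, 0], 0],
  [[-2.2, 0.3, 0], 0],
  [[-3.7, 0.5, 0], 0],
  [[-5.3, 0.7, 0], 0],
  [[-6.9, 0.9, 0], 0],
  [[-8.5, 1.1, 0], 0],
  [[-10.1, 1.3, 0], 0],
  [[-11.7, 1.5, 0], 0],
  [[-13.3, 1.7, 0], 0],
])

```text
time_s: 6.8
eef_pos: [0.5593, 0.1189, 0.2805]
eef_rot: [2.263, 2.178, -0.001]
ft_force: [1.3, -0.6, -8.8]
opening: 0.0122
```

Call:
drive_tool([
  [[-1.6, 0.2, 0], 0],
  [[-3.2, 0.4, 0], 0],
  [[-4.8, 0.6, 0], 0],
  [[-6.4, 0.9, 0], 0],
  [[-7.9, 1.1, 0], 0],
  [[-9.2, 1.3, 0], 0],
  [[-10.3, 1.45, 0], 0],
  [[-11.1, 1.55, 0], 0],
  [[-11.5, 1.6, 0], 0],
  [[-11.6, 1.6, 0], 0],
])

```text
time_s: 7.8
eef_pos: [0.5709, 0.002, 0.2806]
eef_rot: [2.263, 2.178, -0.001]
ft_force: [-0.2, -0.4, -7.5]
opening: 0.0122
```

```bash
python3 rel.py .571 .0045 .19 ; python3 - <<'E'
from h import *
p,d=camera('scene');cv2.imwrite('pics/s4.png',cv2.resize(p[100:300,200:420,::-1],None,fx=3,fy=3))
p,d=camera('top');cv2.imwrite('pics/t4.png',cv2.resize(p[140:260,180:380,::-1],None,fx=4,fy=4))
E
```

```text
t 7.80 pos [0.5709 0.002  0.2806] yang -0.038 tilt 0.0005 q6 0.00 F [-0.2135 -0.359  -7.4914] open 0.0122
tool shift cm [ 0.25 -0.    9.06] turn 0
toolx [ 0.0384  0.9993 -0.0005] tooly [ 0.9993 -0.0384 -0.0001]
```

View pics/s4.png

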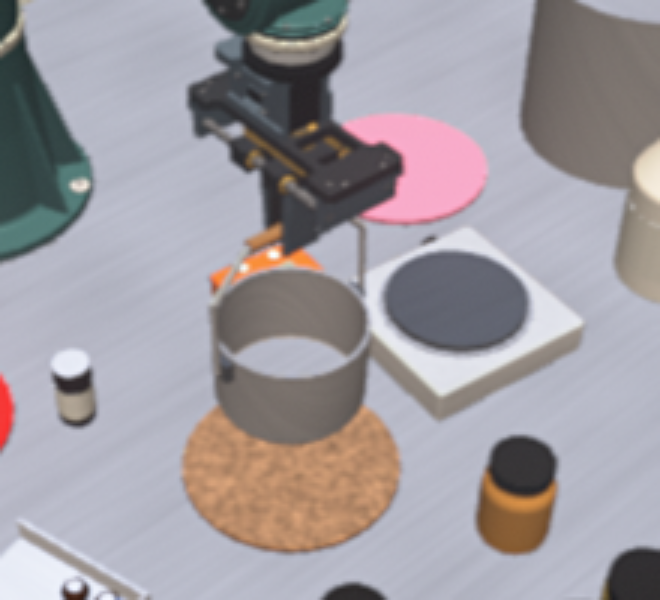

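View pics/t4.png

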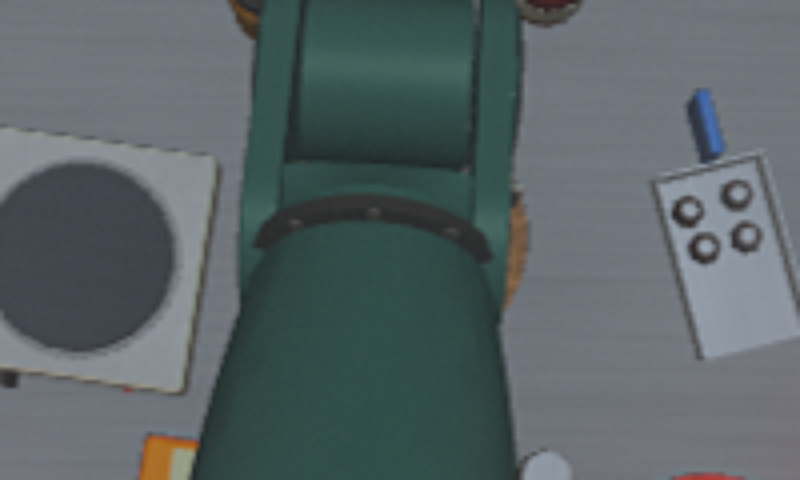

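Call:
drive_tool([
  [[0.1, 0, 0.5], 0],
  [[0.2, 0, 1.5], 0],
  [[0.25, 0, 2.7], 0],
  [[0.25, 0, 4], 0],
  [[0.25, 0, 5.3], 0],
  [[0.25, 0, 6.6], 0],
  [[0.25, 0, 7.7], 0],
  [[0.25, 0, 8.5], 0],
  [[0.25, 0, 9], 0],
  [[0.25, 0, 9.2], 0],
])

```text
time_s: 8.9
eef_pos: [0.5709, 0.005, 0.1881]
eef_rot: [2.263, 2.179, -0.001]
ft_force: [-0.2, -0.9, -8.4]
opening: 0.0118
```

Call:
drive_tool([
  [[0, 0, 0.1], 0],
  [[0, 0, 0.2], 0],
  [[0, 0, 0.3], 0],
  [[0, 0, 0.4], 0],
  [[0, 0, 0.4], 0],
])

```text
time_s: 9.4
eef_pos: [0.5709, 0.0049, 0.1842]
eef_rot: [2.263, 2.179, -0.001]
ft_force: [0.2, 0.4, -7.2]
opening: 0.0121
```

Call:
drive_tool([
  [[0, 0, 0.05], 0],
  [[0, 0, 0.1], 0],
  [[0, 0, 0.15], 0],
  [[0, 0, 0.2], 0],
  [[0, 0, 0.2], 0],
])

```text
time_s: 9.9
eef_pos: [0.5709, 0.005, 0.1821]
eef_rot: [2.263, 2.179, -0.001]
ft_force: [-0.3, -0.3, -7.2]
opening: 0.0123
```

Call:
drive_tool([
  [[0, 0, 0.05], 0],
  [[0, 0, 0.1], 0],
  [[0, 0, 0.15], 0],
  [[0, 0, 0.15], 0],
])

```text
time_s: 10.3
eef_pos: [0.5715, 0.005, 0.1812]
eef_rot: [2.263, 2.178, 0.001]
ft_force: [0.1, 1.7, 1.6]
opening: 0.0118
```

Call:
drive_tool([
  [[0, -0.3, 0], 0],
  [[0, -1, 0.04], 0],
  [[0, -2, 0.17], 0],
  [[0, -2.98, 0.39], 0],
  [[0, -3.93, 0.69], 0],
  [[0, -4.86, 1.08], 0],
  [[0, -5.75, 1.54], 0],
  [[0, -6.6, 2.08], 0],
  [[0, -7.39, 2.69], 0],
  [[0, -8.13, 3.37], 0],
], squeeze=10)

```text
time_s: 11.3
eef_pos: [0.4896, 0.0081, 0.1469]
eef_rot: [2.263, 2.178, 0.001]
ft_force: [1.8, 0.8, -0.9]
opening: 0.0124
```

Call:
drive_tool([
  [[0, -0.68, 0.74], 0],
  [[0, -1.29, 1.54], 0],
  [[0, -1.83, 2.38], 0],
  [[0, -2.29, 3.27], 0],
  [[0, -2.68, 4.2], 0],
  [[0, -2.95, 5.1], 0],
  [[0, -3.1, 5.7], 0],
  [[0, -3.1, 5.7], 0],
])

```text
time_s: 12.1
eef_pos: [0.4581, 0.0093, 0.089]
eef_rot: [-2.263, -2.179, 0.001]
ft_force: [4.3, 0.1, -0.8]
opening: 0.0125
```

Call:
drive_tool([
  [[0, 0, 0], 0],
  [[0, 0, 0], 0],
  [[0, 0, 0], 0],
], grip=38)

```text
time_s: 12.4
eef_pos: [0.4577, 0.0093, 0.0888]
eef_rot: [-2.263, -2.178, 0.002]
ft_force: [-0.6, -0.6, -0.3]
opening: 0.0332
```

Call:
drive_tool([
  [[0, 0, -2], 0],
  [[0, 0, -5], 0],
  [[0, 0, -9], 0],
  [[0, 0, -13], 0],
  [[0, 0, -17], 0],
  [[0, 0, -20], 0],
])

```text
time_s: 13.0
eef_pos: [0.4581, 0.0094, 0.2914]
eef_rot: [2.263, 2.179, -0.0]
ft_force: [0.0, -1.1, -0.9]
opening: 0.0347
```

```bash
python3 rel.py .6565 -.237 .2 -1.29; python3 - <<'E'
from h import *
p,d=camera('scene');cv2.imwrite('pics/s5.png',cv2.resize(p[150:350,170:390,::-1],None,fx=3,fy=3))
p,d=camera('top');cv2.imwrite('pics/t5.png',cv2.resize(p[140:280,220:400,::-1],None,fx=4,fy=4));np.save('pics/t5.npy',p);np.save('pics/t5d.npy',d)
E
```

```text
t 13.00 pos [0.4581 0.0094 0.2914] yang -0.038 tilt 0.0004 q6 0.01 F [ 0.005  -1.1476 -0.8885] open 0.0347
tool shift cm [-23.86  20.76   9.15] turn 1.252
toolx [ 0.038   0.9993 -0.0003] tooly [ 0.9993 -0.038   0.0002]
```

View pics/s5.png

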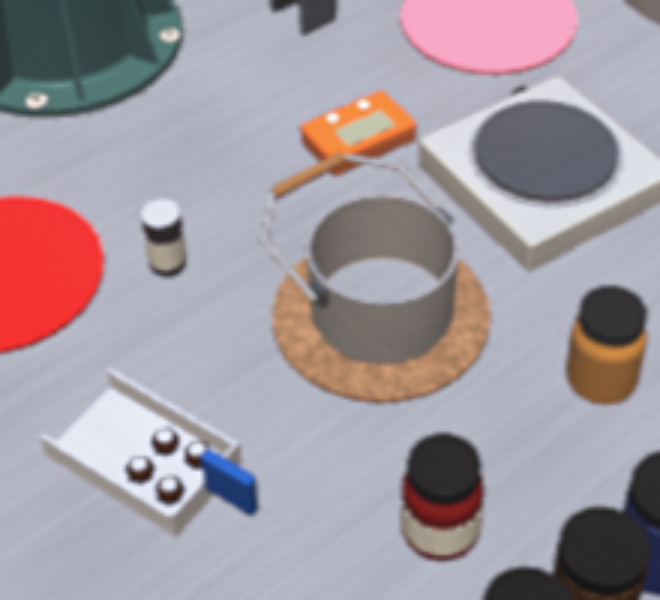

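View pics/t5.png

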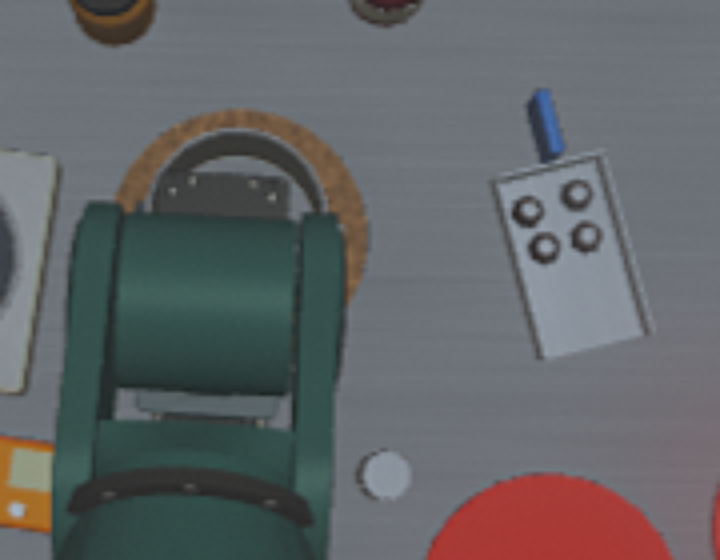

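Call:
drive_tool([
  [[-2.4, 2, 0], 0.14],
  [[-5, 4.2, 1], 0.28],
  [[-7.5, 6.5, 2], 0.42],
  [[-10, 8.5, 3], 0.56],
  [[-12.5, 10.7, 4], 0.7],
  [[-15, 12.8, 5], 0.84],
  [[-17.5, 15, 6], 0.98],
  [[-20, 17, 7], 1.12],
  [[-22, 19, 8.5], 1.25],
  [[-23.9, 20.8, 9.2], 1.25],
], grip=55)

```text
time_s: 14.1
eef_pos: [0.6585, -0.2382, 0.199]
eef_rot: [-3.111, -0.434, -0.003]
ft_force: [0.2, 0.3, 0.1]
opening: 0.0503
```

Call:
drive_tool([
  [[0, 0, 0], 0],
  [[0, 0, 0], 0],
])

```text
time_s: 14.3
eef_pos: [0.6576, -0.238, 0.1972]
eef_rot: [-3.11, -0.434, 0.001]
ft_force: [-0.5, 0.1, 0.1]
opening: 0.05
```

```bash
python3 rel.py .6565 -.237 .031 -1.29; python3 - <<'E'
from h import *
p,d=camera('wrist');cv2.imwrite('pics/w6.png',p[:,:,::-1])
np.save('pics/w6.npy',p)
E
```

```text
t 14.30 pos [ 0.6576 -0.238   0.1972] yang -1.294 tilt 0.0019 q6 0.91 F [-0.4652  0.1096  0.09  ] open 0.0500
tool shift cm [-0.07 -0.09 16.62] turn -0.004
toolx [ 0.9619  0.2735 -0.0001] tooly [ 0.2735 -0.9619 -0.0019]
```

View pics/w6.png

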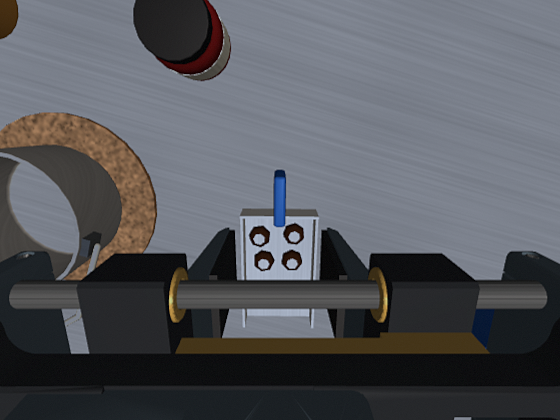

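```bash
python3 - <<'E'
from h import *
p=np.load('pics/w6.npy');hsv=cv2.cvtColor(p,cv2.COLOR_RGB2HSV)
b=(hsv[...,0]>100)&(hsv[...,0]<125)&(hsv[...,1]>120)
b[:, :265]=0;b[:,295:]=0;b[:160]=0;b[230:]=0
ys,xs=np.nonzero(b)
for r in range(170,228,5):
    q=xs[ys==r]; print(r,q.min(),q.max(),p[r,(q.min()+q.max())//2])
print(wray([(279.5,170),(279.5,176),(279.5,226)],.072))
# tray wall edges
print(wray([(241,212),(319,212)],.032))
print(wray([(279.5,226)],.022))
E
```

```text
170 277 282 [14 32 60]
175 275 284 [ 7 27 57]
180 274 285 [ 45  93 171]
185 274 285 [ 45  92 170]
190 274 285 [ 46  92 171]
195 274 285 [ 44  91 170]
200 274 285 [ 45  91 171]
205 274 284 [ 43  91 170]
210 274 285 [ 42  89 169]
215 274 284 [ 40  87 167]
220 274 284 [ 36  85 164]
225 275 284 [ 25  73 153]
[[ 0.6883 -0.2295  0.072 ]
 [ 0.6827 -0.2311  0.072 ]
 [ 0.6338 -0.2451  0.072 ]]
[[ 0.6248 -0.2026  0.032 ]
 [ 0.649  -0.2873  0.032 ]]
[[ 0.6175 -0.25    0.022 ]]
```

Call:
drive_tool([
  [[0, 0, 3], 0],
  [[0, 0, 6], 0],
  [[0, 0, 9], 0],
  [[0, 0, 11.5], 0],
  [[0, 0, 13.5], 0],
  [[0, 0, 15], 0],
  [[0, 0, 16], 0],
  [[0, 0, 16.6], 0],
  [[0, 0, 16.6], 0],
])

```text
time_s: 15.25
eef_pos: [0.6576, -0.2373, 0.0318]
eef_rot: [-3.11, -0.435, -0.0]
ft_force: [-0.3, 0.2, 1.2]
opening: 0.05
```

Call:
drive_tool([
  [[0, 0, 0], 0],
  [[0, 0, 0], 0],
  [[0, 0, 0], 0],
  [[0, 0, 0], 0],
  [[0, 0, 0], 0],
  [[0, 0, 0], 0],
], grip=0, squeeze=50)

```text
time_s: 15.85
eef_pos: [0.6578, -0.2375, 0.032]
eef_rot: [-3.11, -0.435, -0.001]
ft_force: [-0.2, 0.2, 2.1]
opening: 0.012
```

Call:
drive_tool([
  [[0, 0, -0.5], 0],
  [[0, 0, -1], 0],
  [[0, 0, -1.5], 0],
  [[0, 0, -2], 0],
  [[0, 0, -2], 0],
])

```text
time_s: 16.35
eef_pos: [0.6582, -0.2376, 0.053]
eef_rot: [-3.111, -0.435, -0.002]
ft_force: [0.0, -1.4, -2.2]
opening: 0.0117
```

```bash
python3 rel.py .6565 -.237 .031 -1.29; python3 - <<'E'
from h import *
p,d=camera('scene');cv2.imwrite('pics/s7.png',cv2.resize(p[200:380,150:350,::-1],None,fx=3,fy=3))
p,d=camera('top');np.save('pics/t7d.npy',d);cv2.imwrite('pics/t7.png',p[:,:,::-1])
Z=cloud('top',d)
for v in range(182,228,4): print(v,Z[v,364].round(3))
E
```

```text
t 16.35 pos [ 0.6582 -0.2376  0.053 ] yang -1.293 tilt 0.0017 q6 0.91 F [ 0.0061 -1.3932 -2.159 ] open 0.0117
tool shift cm [-0.15 -0.11  2.2 ] turn -0.003
toolx [0.9617 0.2742 0.0016] tooly [ 0.2742 -0.9617 -0.0005]
182 [ 0.527 -0.165  0.566]
186 [ 0.517 -0.162  0.583]
190 [ 0.508 -0.16   0.592]
194 [ 0.499 -0.158  0.602]
198 [ 0.489 -0.156  0.614]
202 [ 0.481 -0.154  0.625]
206 [ 0.472 -0.151  0.638]
210 [ 0.464 -0.15   0.646]
214 [ 0.456 -0.148  0.655]
218 [ 0.448 -0.146  0.664]
222 [ 0.441 -0.145  0.672]
226 [ 0.433 -0.142  0.685]
```

View pics/s7.png

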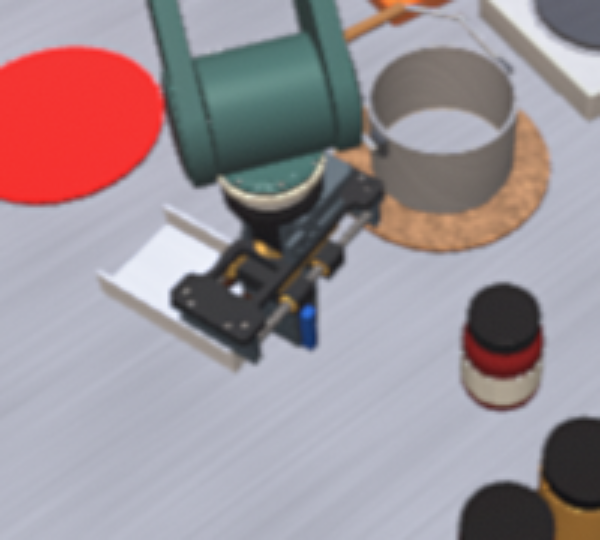

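Call:
drive_tool([
  [[0, 0, -0.7], 0],
  [[0, 0, -1.7], 0],
  [[0, 0, -3], 0],
  [[0, 0, -4.5], 0],
  [[0, 0, -6.2], 0],
  [[0, 0, -8], 0],
  [[0, 0, -9.8], 0],
  [[0, 0, -11.5], 0],
  [[0, 0, -12.6], 0],
  [[0, 0, -13], 0],
])

```text
time_s: 17.45
eef_pos: [0.6582, -0.2378, 0.1838]
eef_rot: [-3.111, -0.435, -0.003]
ft_force: [0.1, -0.3, -1.9]
opening: 0.012
```

```bash
python3 rel.py .6565 -.237 .031 -1.29; python3 - <<'E'
from h import *
p,d=camera('scene');cv2.imwrite('pics/s8.png',cv2.resize(p[150:370,150:350,::-1],None,fx=3,fy=2.7))
P=cloud('scene',d);np.save('pics/s8d.npy',d);np.save('pics/s8.npy',p)
E
```

```text
t 17.45 pos [ 0.6582 -0.2378  0.1838] yang -1.293 tilt 0.0022 q6 0.91 F [ 0.0808 -0.2995 -1.9102] open 0.0120
tool shift cm [-0.18 -0.13 15.28] turn -0.003
toolx [0.9617 0.2742 0.0022] tooly [ 0.2742 -0.9617 -0.    ]
```

View pics/s8.png

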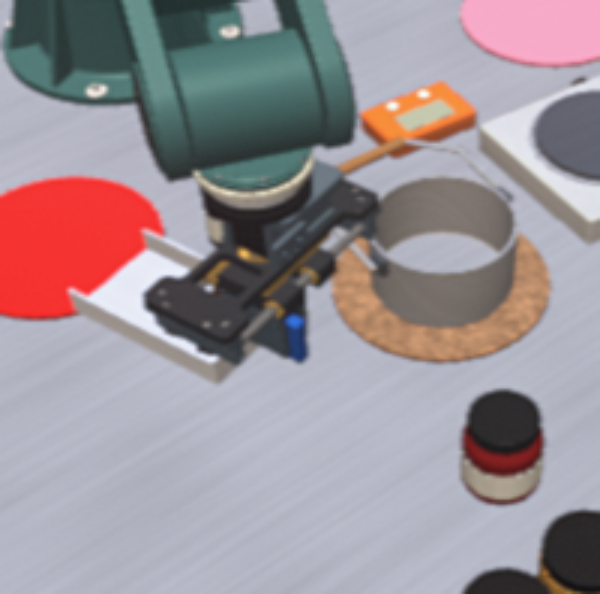

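```bash
python3 - <<'E'
from h import *
d=np.load('pics/s8d.npy');P=cloud('scene',d)
q=P[246:262,186:206].reshape(-1,3);q=q[(q[:,2]>.1)&(q[:,2]<.2)]
c=q.mean(0);n=np.linalg.svd(q-c)[2][2];n*=np.sign(n[2]);print(len(q),c,n,np.degrees(np.arccos(n[2])), (q-c).dot(n).std())
E
```

```text
223 [ 0.5039 -0.2721  0.1545] [-0.0148 -0.0076  0.9999] 0.9527104746221939 0.0016709121299510077
```

```bash
python3 - <<'E'
from h import *
p,d=camera('top');cv2.imwrite('pics/t9.png',cv2.resize(p[130:280,220:420,::-1],None,fx=4,fy=4))
P=cloud('top',d);Z=P[...,2]
mm=np.zeros(Z.shape,bool);mm[160:240,235:325]=1;mm&=(Z>.088)&(Z<.104)
ys,xs=np.nonzero(mm);X=ray('top',np.c_[xs,ys],.098)[:,:2]
c=np.array([.57,.003])
for i in range(4):
    k=np.abs(np.hypot(*(X-c).T)-.068)<.007;Y=X[k]
    A=np.c_[2*Y,np.ones(len(Y))];s=np.linalg.lstsq(A,(Y**2).sum(1),rcond=None)[0];c=s[:2];print('rim',c,np.sqrt(s[2]+c@c),k.sum())
ang=np.arctan2(*(Y-c).T[::-1]);print(np.histogram(ang,8,(-np.pi,np.pi))[0])
E
```

```text
rim [0.5719 0.0027] 0.06781952051318296 248
rim [0.5719 0.0026] 0.06775594134049015 246
rim [0.5719 0.0026] 0.06775594134049015 246
rim [0.5719 0.0026] 0.06775594134049015 246
[27 32 30 33 34 36 28 26]
```

View pics/t9.png

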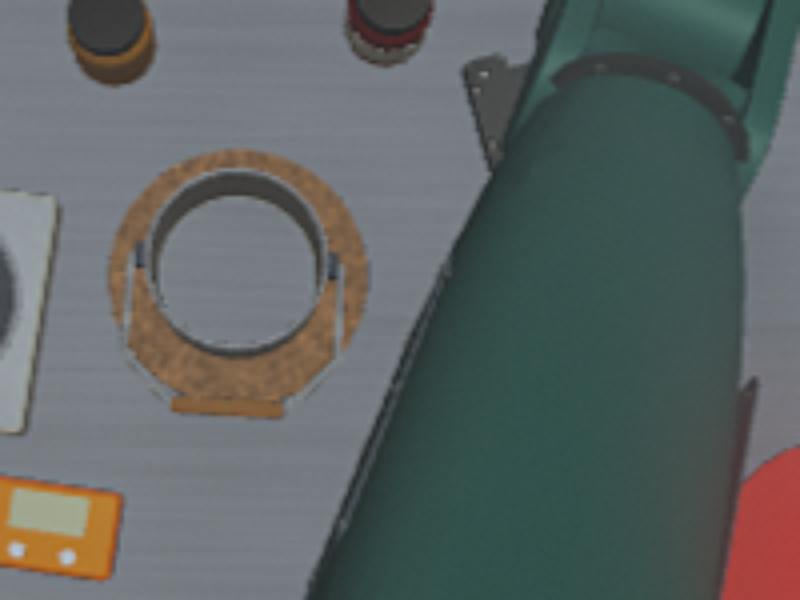

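```bash
python3 rel.py .739 .0026 .150 -1.571
```

```text
t 17.55 pos [ 0.6578 -0.2377  0.1826] yang -1.293 tilt 0.0015 q6 0.91 F [ 0.2216  0.214  -2.6737] open 0.0119
tool shift cm [ 14.39 -20.88   3.29] turn 0.278
toolx [0.9617 0.2742 0.0012] tooly [ 0.2742 -0.9617 -0.0008]
```

Call:
drive_tool([
  [[0.1, -0.2, 0], 0],
  [[0.4, -0.6, 0], 0.01],
  [[1, -1.3, 0], 0.03],
  [[1.7, -2.4, 0], 0.05],
  [[2.6, -3.7, 0], 0.08],
  [[3.5, -5.1, 0], 0.11],
  [[4.5, -6.6, 0], 0.14],
  [[5.5, -8.1, 0], 0.17],
  [[6.5, -9.6, 0], 0.2],
  [[7.5, -11, 0], 0.23],
])

```text
time_s: 18.55
eef_pos: [0.6997, -0.1101, 0.182]
eef_rot: [-3.139, -0.073, 0.0]
ft_force: [0.0, 0.1, -2.7]
opening: 0.012
```

```bash
python3 rel.py .739 .0026 .150 -1.571
```

```text
t 18.55 pos [ 0.6997 -0.1101  0.182 ] yang -1.525 tilt 0.0013 q6 1.33 F [ 0.0049  0.1314 -2.6829] open 0.0120
tool shift cm [  4.45 -11.07   3.21] turn 0.046
toolx [ 0.9989  0.0462 -0.0001] tooly [ 0.0462 -0.9989 -0.0013]
```

Call:
drive_tool([
  [[0.5, -1.3, 0], 0.02],
  [[1.1, -2.8, 0], 0.04],
  [[1.7, -4.2, 0], 0.046],
  [[2.3, -5.6, 0], 0.046],
  [[2.8, -7, 0], 0.046],
  [[3.3, -8.3, 0], 0.046],
  [[3.8, -9.4, 0], 0.046],
  [[4.1, -10.3, 0], 0.046],
  [[4.35, -10.8, 0], 0.046],
  [[4.45, -11.1, 0], 0.046],
])

```text
time_s: 19.55
eef_pos: [0.7392, 0.0033, 0.1821]
eef_rot: [-3.14, -0.001, 0.0]
ft_force: [0.0, 0.1, -2.3]
opening: 0.0119
```

Call:
drive_tool([
  [[0, 0, 0.3], 0],
  [[0, 0, 0.9], 0],
  [[0, 0, 1.6], 0],
  [[0, 0, 2.3], 0],
  [[0, 0, 3], 0],
  [[0, 0, 3.6], 0],
  [[0, 0, 4], 0],
  [[0, 0, 4], 0],
])

```text
time_s: 20.35
eef_pos: [0.7389, 0.0032, 0.1413]
eef_rot: [-3.14, -0.001, 0.002]
ft_force: [-0.2, -0.1, -3.3]
opening: 0.0115
```

```bash
python3 rel.py .739 .0026 .130 -1.571; python3 - <<'E'
from h import *
p,d=camera('scene');cv2.imwrite('pics/s10.png',cv2.resize(p[120:340,200:440,::-1],None,fx=3,fy=2.7))
P=cloud('scene',d);np.save('pics/s10d.npy',d)
E
```

```text
t 20.35 pos [0.7389 0.0032 0.1413] yang -1.570 tilt 0.0016 q6 1.54 F [-0.2254 -0.1342 -3.3152] open 0.0115
tool shift cm [0.01 0.07 1.13] turn 0.001
toolx [ 1.      0.0004 -0.001 ] tooly [ 0.0004 -1.     -0.0013]
```

View pics/s10.png

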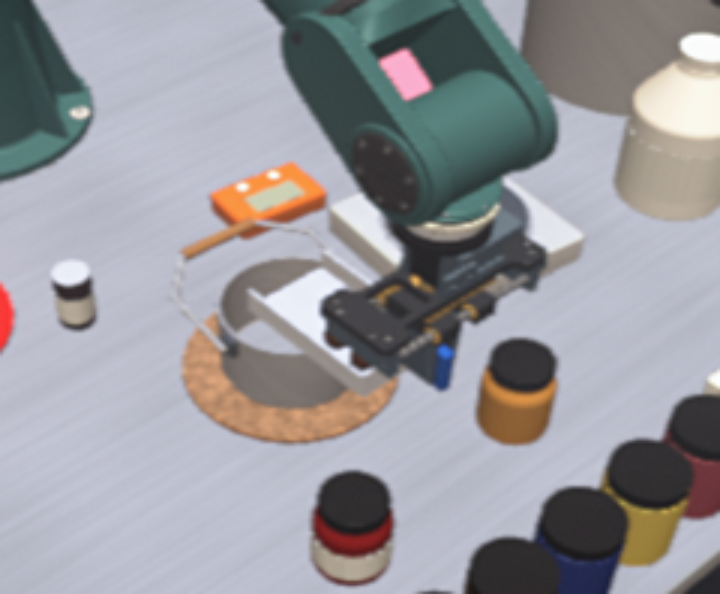

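Call:
drive_tool([
  [[0, 0, 0.3], 0],
  [[0, 0, 0.6], 0],
  [[0, 0, 0.9], 0],
  [[0, 0, 1], 0],
  [[0, 0, 1.1], 0],
  [[0, 0, 1.1], 0],
])

```text
time_s: 21.0
eef_pos: [0.7391, 0.0033, 0.1307]
eef_rot: [-3.14, -0.001, 0.001]
ft_force: [-1.2, 0.1, -2.2]
opening: 0.0117
```

Call:
drive_tool([
  [[0, 0, 0], 0],
  [[0, 0, 0], 0],
  [[0, 0, 0], 0],
], squeeze=10)

```text
time_s: 21.3
eef_pos: [0.7392, 0.0033, 0.1309]
eef_rot: [-3.14, -0.001, 0.001]
ft_force: [0.6, 0.2, -3.3]
opening: 0.0118
```

Call:
drive_tool([
  [[-0.1, 0, -0.3], 0],
  [[-0.3, 0, -0.7], 0],
  [[-0.5, 0, -1.1], 0],
  [[-0.7, 0, -1.5], 0],
  [[-0.9, 0, -1.9], 0],
  [[-1.1, 0, -2.3], 0],
  [[-1.3, 0, -2.7], 0],
  [[-1.4, 0, -2.9], 0],
  [[-1.4, 0, -2.9], 0],
])

```text
time_s: 22.2
eef_pos: [0.7252, 0.0033, 0.1602]
eef_rot: [-3.14, -0.001, -0.0]
ft_force: [-0.3, -1.0, -2.1]
opening: 0.0117
```

```bash
python3 rel.py .739 .0026 .130 -1.571; python3 - <<'E'
from h import *
p,d=camera('scene');cv2.imwrite('pics/s11.png',cv2.resize(p[120:340,200:440,::-1],None,fx=3,fy=2.7))
P=cloud('scene',d);np.save('pics/s10d.npy',d)
E
```

```text
t 22.20 pos [0.7252 0.0033 0.1602] yang -1.570 tilt 0.0013 q6 1.54 F [-0.277  -1.0273 -2.0744] open 0.0117
tool shift cm [1.38 0.07 3.02] turn 0.001
toolx [1.     0.0005 0.0001] tooly [ 0.0005 -1.     -0.0013]
```

View pics/s11.png

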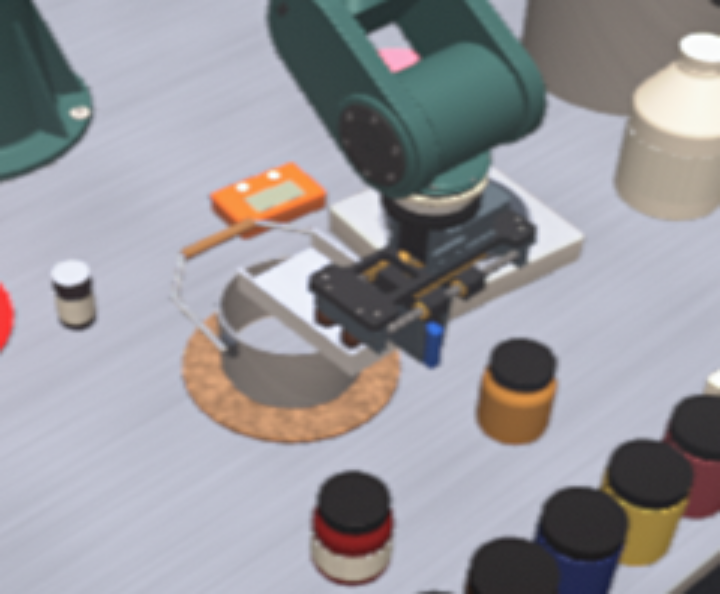

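Call:
drive_tool([
  [[0.2, 0, 0.5], 0],
  [[0.5, 0, 1], 0],
  [[0.8, 0, 1.5], 0],
  [[1, 0, 2], 0],
  [[1, 0, 2], 0],
  [[1, 0, 2], 0],
])

```text
time_s: 22.85
eef_pos: [0.7351, 0.0033, 0.1397]
eef_rot: [-3.14, -0.001, 0.001]
ft_force: [-0.2, -0.1, -2.8]
opening: 0.0119
```

Call:
drive_tool([
  [[0, 0, 0], 0],
  [[0, 0, 0], 0],
  [[0, 0, 0], 0],
  [[0, 0, 0], 0],
], squeeze=5)

```text
time_s: 23.25
eef_pos: [0.7352, 0.0033, 0.1399]
eef_rot: [-3.14, -0.001, 0.001]
ft_force: [0.3, 0.6, -1.4]
opening: 0.0124
```

```bash
python3 rel.py .739 .0026 .130 -1.571; python3 - <<'E'
from h import *
p,d=camera('scene');cv2.imwrite('pics/s12.png',cv2.resize(p[120:340,200:440,::-1],None,fx=3,fy=2.7))
E
```

```text
t 23.25 pos [0.7352 0.0033 0.1399] yang -1.570 tilt 0.0013 q6 1.54 F [ 0.2897  0.5799 -1.3712] open 0.0124
tool shift cm [0.38 0.07 0.99] turn 0.001
toolx [ 1.      0.0005 -0.0004] tooly [ 0.0005 -1.     -0.0013]
```

View pics/s12.png

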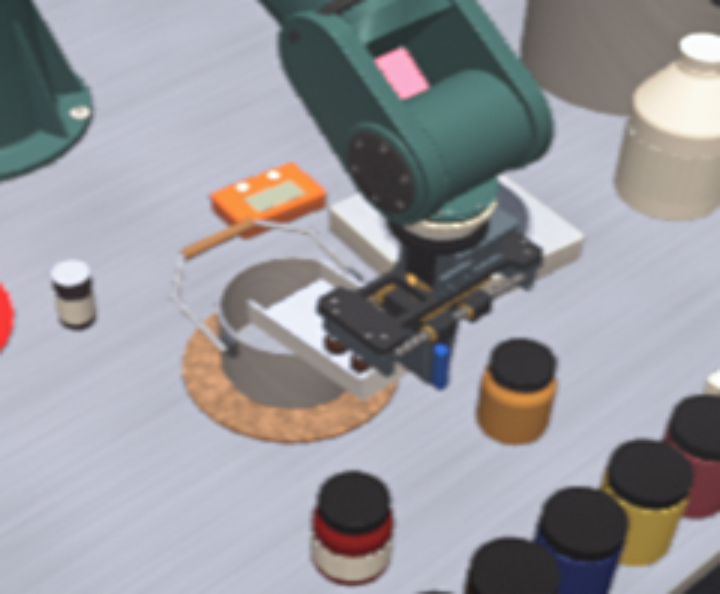

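Call:
drive_tool([
  [[-0.1, 0, -0.3], 0],
  [[-0.3, 0, -0.6], 0],
  [[-0.5, 0, -1], 0],
  [[-0.7, 0, -1.4], 0],
  [[-0.9, 0, -1.8], 0],
  [[-1, 0, -2], 0],
  [[-1, 0, -2], 0],
])

```text
time_s: 24.0
eef_pos: [0.7252, 0.0033, 0.1604]
eef_rot: [-3.14, -0.001, -0.0]
ft_force: [-0.8, 0.1, -0.3]
opening: 0.012
```

```bash
python3 rel.py .739 .0026 .130 -1.571; python3 - <<'E'
from h import *
p,d=camera('scene');cv2.imwrite('pics/s13.png',cv2.resize(p[120:340,200:440,::-1],None,fx=3,fy=2.7))
E
```

```text
t 24.00 pos [0.7252 0.0033 0.1604] yang -1.570 tilt 0.0013 q6 1.54 F [-0.7847  0.1234 -0.288 ] open 0.0120
tool shift cm [1.38 0.07 3.04] turn 0.001
toolx [1.     0.0005 0.    ] tooly [ 0.0005 -1.     -0.0013]
```

View pics/s13.png

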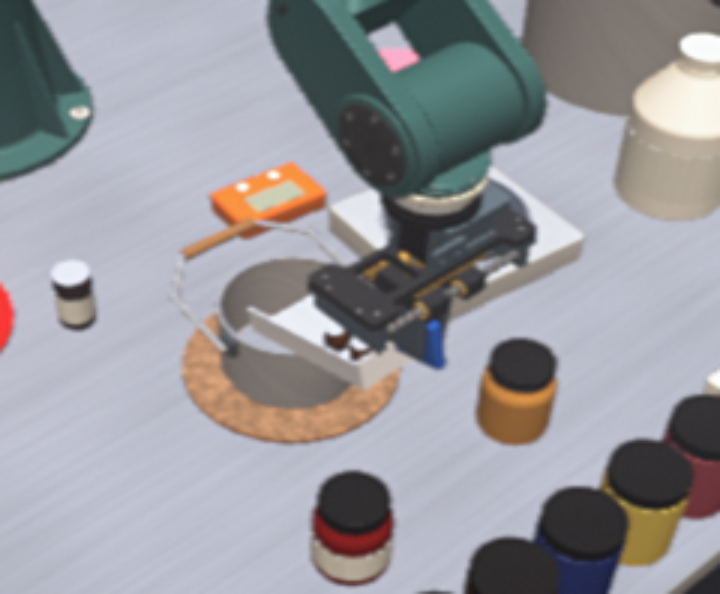

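```bash
cat > tilt.py <<'E'
from h import *
import sys
p,d=camera('scene');n=sys.argv[1]
cv2.imwrite(f'pics/{n}.png',cv2.resize(p[120:340,200:440,::-1],None,fx=3,fy=2.7))
cv2.imwrite(f'pics/{n}z.png',cv2.resize(p[200:280,270:370,::-1],None,fx=7,fy=7,interpolation=cv2.INTER_CUBIC))
P=cloud('scene',d).astype(float)
m=np.zeros(d.shape,bool);m[200:275,275:345]=1
# floor: bright low-sat pixels within tray y range
hsv=cv2.cvtColor(p,cv2.COLOR_RGB2HSV)
m&=(hsv[...,2]>165)&(hsv[...,1]<40)&(np.abs(P[...,1]-.003)<.036)&(P[...,2]>.06)&(P[...,0]>.5)&(P[...,0]<.75)
q=P[m];
for i in range(6):
    c=q.mean(0);nn=np.linalg.svd(q-c)[2][2];nn*=np.sign(nn[2]);r=(q-c)@nn;q=q[np.abs(r)<max(.003,1.5*r.std())]
print(len(q),'c',c,'n',nn,'tilt toward -x deg',np.degrees(np.arctan2(-nn[0],nn[2])),'roll',np.degrees(np.arctan2(nn[1],nn[2])),r.std(),'x range',q[:,0].min(),q[:,0].max())
E
python3 tilt.py s14
```

```text
201 c [ 0.6138 -0.0031  0.0994] n [-0.2933  0.0403  0.9552] tilt toward -x deg 17.070887256198265 roll 2.416386302014758 0.0014489509384761755 x range 0.567642772984711 0.7128564792729127
```

View pics/s14z.png

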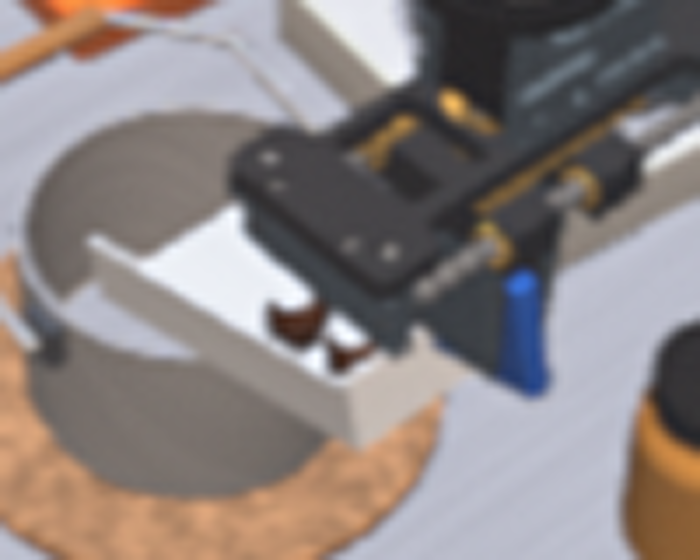

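Call:
drive_tool([
  [[-0.3, 0, -0.4], 0],
  [[-0.7, 0, -0.9], 0],
  [[-1.1, 0, -1.4], 0],
  [[-1.5, 0, -1.9], 0],
  [[-2, 0, -2.5], 0],
  [[-2.5, 0, -2.9], 0],
  [[-3, 0, -3.3], 0],
  [[-3.4, 0, -3.6], 0],
  [[-3.8, 0, -3.9], 0],
  [[-3.8, 0, -3.9], 0],
])

```text
time_s: 25.1
eef_pos: [0.687, 0.0032, 0.1995]
eef_rot: [-3.14, -0.001, -0.0]
ft_force: [0.4, -0.2, -3.1]
opening: 0.0125
```

```bash
python3 tilt.py s15
```

```text
130 c [0.6463 0.0044 0.1388] n [-0.5141  0.3562  0.7803] tilt toward -x deg 33.380926048392475 roll 24.534164292704762 0.0030817480208943523 x range 0.5654910879951683 0.695867140621173
```

View pics/s15.png

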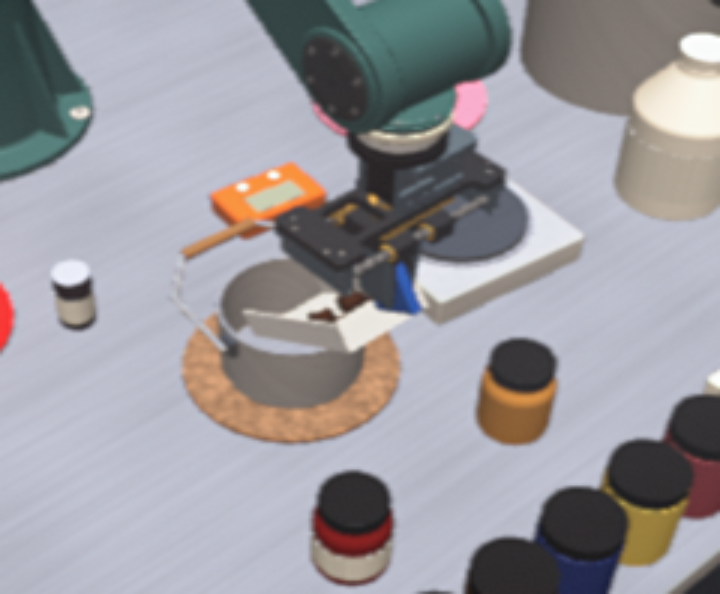

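Call:
drive_tool([
  [[-0.4, 0, -0.2], 0],
  [[-0.8, 0, -0.45], 0],
  [[-1.2, 0, -0.7], 0],
  [[-1.6, 0, -0.9], 0],
  [[-2, 0, -1.15], 0],
  [[-2, 0, -1.15], 0],
  [[-2, 0, -1.15], 0],
])

```text
time_s: 25.85
eef_pos: [0.6673, 0.0032, 0.211]
eef_rot: [-3.14, -0.001, -0.001]
ft_force: [-0.2, -0.2, -1.7]
opening: 0.0118
```

```bash
python3 tilt.py s16
```

```text
134 c [0.6524 0.0004 0.161 ] n [-0.5596  0.4163  0.7166] tilt toward -x deg 37.98485098332452 roll 30.156300541178926 0.003893532235747099 x range 0.5647216952025812 0.682970558843862
```

View pics/s16.png

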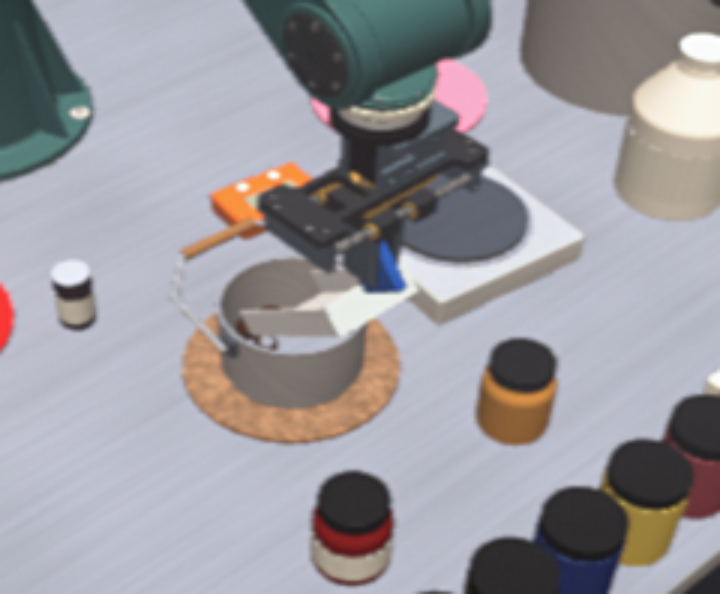

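View pics/s16z.png

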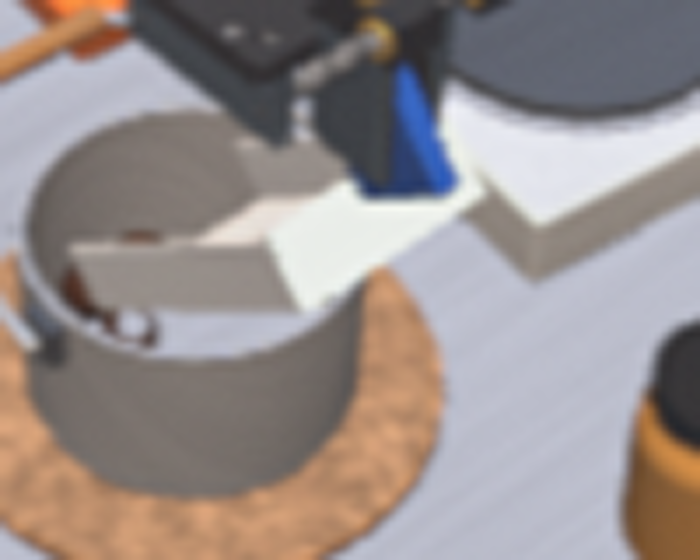

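Call:
drive_tool([
  [[-0.4, 0, -0.2], 0],
  [[-0.8, 0, -0.4], 0],
  [[-1.2, 0, -0.6], 0],
  [[-1.6, 0, -0.8], 0],
  [[-2, 0, -1], 0],
  [[-2, 0, -1], 0],
  [[-2, 0, -1], 0],
  [[-2, 0, -1], 0],
])

```text
time_s: 26.7
eef_pos: [0.6474, 0.0031, 0.2209]
eef_rot: [-3.14, -0.001, -0.001]
ft_force: [-0.3, -1.2, -2.2]
opening: 0.012
```

```bash
python3 tilt.py s17; python3 - <<'E'
from h import *
p,d=camera('top');cv2.imwrite('pics/t17.png',cv2.resize(p[150:260,220:340,::-1],None,fx=6,fy=5.4))
p,d=camera('wrist');cv2.imwrite('pics/w17.png',p[:,:,::-1])
E
```

```text
125 c [0.6364 0.0006 0.1754] n [-0.5557  0.4166  0.7195] tilt toward -x deg 37.68097449237321 roll 30.073242491937314 0.003930968181034015 x range 0.5109714001981756 0.6627393479039466
```

View pics/s17z.png

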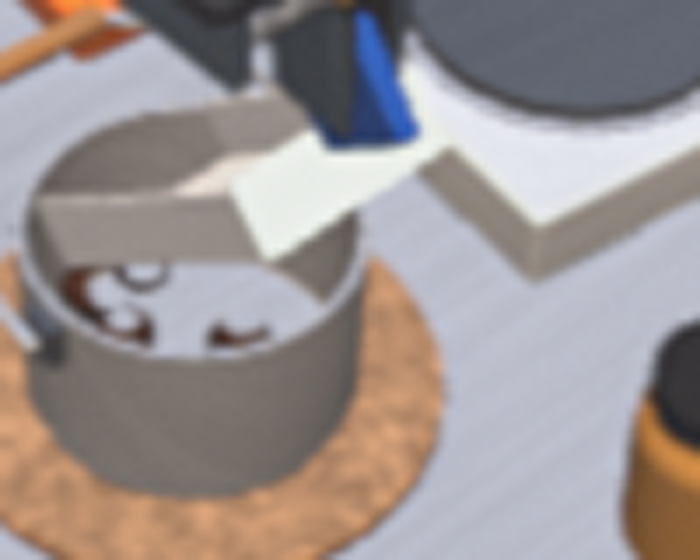

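View pics/t17.png

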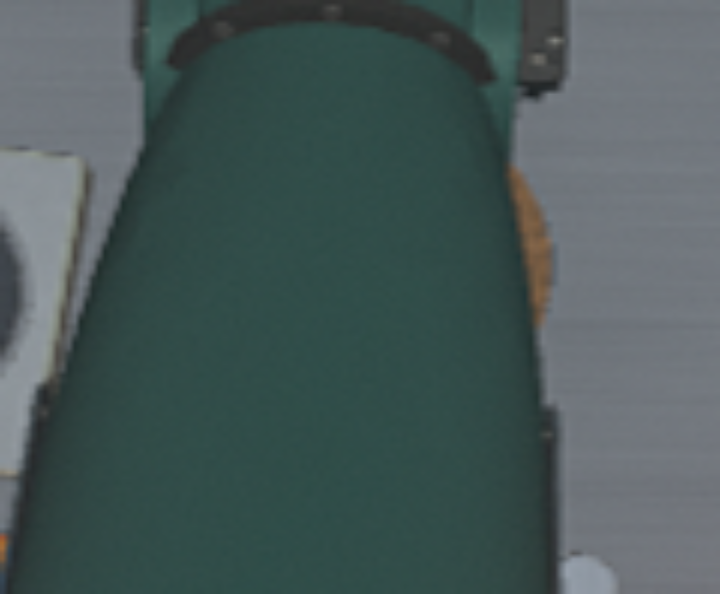

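View pics/w17.png

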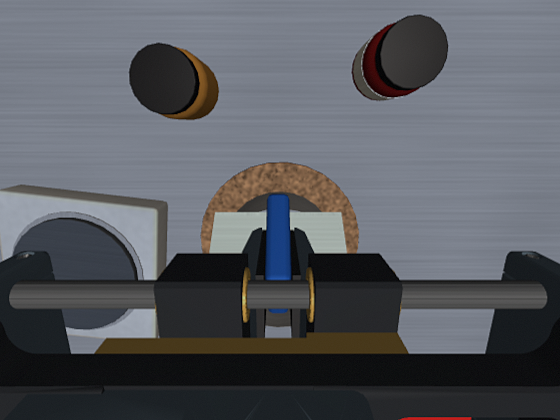

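Call:
drive_tool([
  [[0, 0, 0], 0],
  [[0, 0, 0], 0],
  [[0.2, 0, -1], 0],
  [[0.5, 0, -2.5], 0],
  [[0.8, 0, -4], 0],
  [[1, 0, -6], 0],
  [[1, 0, -8], 0],
  [[1, 0, -9], 0],
  [[1, 0, -9], 0],
], squeeze=40)

```text
time_s: 27.75
eef_pos: [0.6583, 0.003, 0.3131]
eef_rot: [-3.14, -0.001, -0.006]
ft_force: [0.2, -0.7, -1.4]
opening: 0.012
```

```bash
python3 tilt.py s18;python3 rel.py .739 .0026 .130 -1.571
```

```text
89 c [ 0.6531 -0.0181  0.2516] n [-0.0188  0.9914  0.1295] tilt toward -x deg 8.261948311387213 roll 82.55723921043042 0.006366529590905577 x range 0.502934468624354 0.6733130628606057
t 27.80 pos [0.6577 0.003  0.3116] yang -1.570 tilt 0.0020 q6 1.54 F [ 0.1598 -1.1715 -1.1934] open 0.0116
tool shift cm [ 8.1   0.07 18.17] turn 0.001
toolx [1.     0.0005 0.0016] tooly [ 0.0005 -1.     -0.0012]
```

View pics/s18.png

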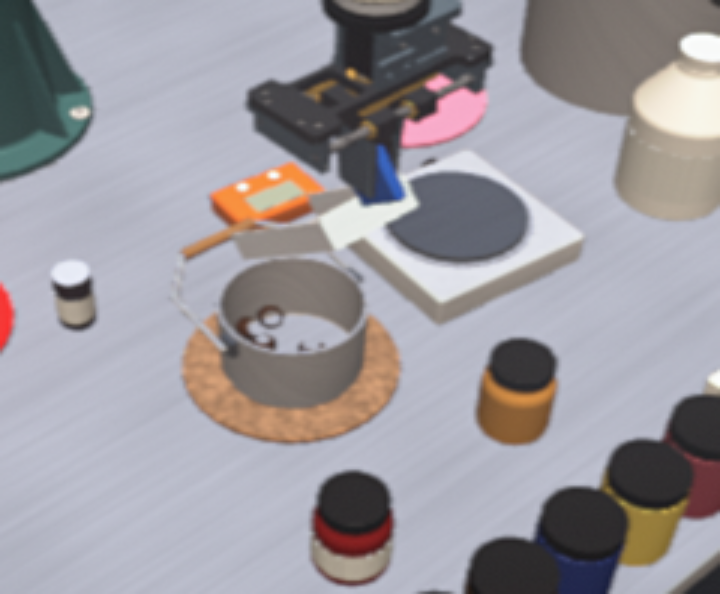

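View pics/s18z.png

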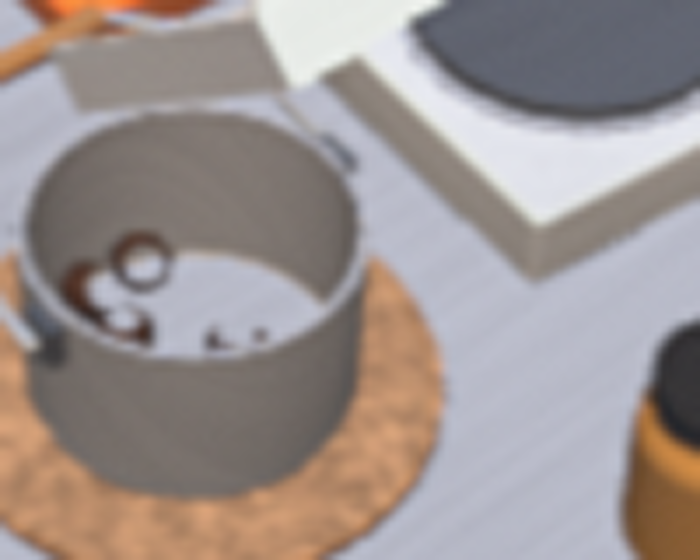

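```bash
python3 - <<'E'
from h import *
p,d=camera('scene');P=cloud('scene',d).astype(float)
q=P[196:206,314:330].reshape(-1,3);q=q[(q[:,2]>.2)]
c=np.median(q,0);q=q[np.linalg.norm(q-c,axis=1)<.05]
for i in range(5):
    c=q.mean(0);n=np.linalg.svd(q-c)[2][2];n*=np.sign(n[2]);r=(q-c)@n;q=q[abs(r)<.004]
print(len(q),c,n,r.std(),'theta',np.degrees(np.arctan2(n[2],n[0])))
E
python3 rel.py .5 -.24 .32 -1.571
```

```text
136 [ 0.6643 -0.002   0.2805] [0.7897 0.011  0.6134] 0.0016118080613602749 theta 37.83871569447959
t 27.85 pos [0.6572 0.003  0.3105] yang -1.570 tilt 0.0012 q6 1.54 F [-1.2926 -0.1026 -2.0671] open 0.0118
tool shift cm [-15.73  24.29  -0.98] turn 0.001
toolx [1.     0.0005 0.    ] tooly [ 0.0005 -1.     -0.0012]
```

Call:
drive_tool([
  [[-0.3, 1, 0], 0],
  [[-0.8, 3.5, 0], 0],
  [[-1.5, 6.5, 0], 0],
  [[-2.2, 9.5, 0], 0],
  [[-2.9, 12.5, 0], 0],
  [[-3.6, 15.5, 0], 0],
  [[-4.3, 18.5, 0], 0],
  [[-5, 21.3, 0], 0],
  [[-5.5, 23.5, 0], 0],
  [[-5.7, 24.3, 0], 0],
])

```text
time_s: 28.85
eef_pos: [0.5991, -0.2421, 0.3093]
eef_rot: [-3.14, 0.002, 0.002]
ft_force: [0.2, -0.3, -2.6]
opening: 0.0116
```

Call:
drive_tool([
  [[0, 0, 1], 0],
  [[0, 0, 3], 0],
  [[0, 0, 5.5], 0],
  [[0, 0, 8], 0],
  [[0, 0, 10.5], 0],
  [[0, 0, 12.5], 0],
  [[0, 0, 14], 0],
  [[0, 0, 15], 0],
  [[0, 0, 15], 0],
])

```text
time_s: 29.75
eef_pos: [0.5983, -0.2413, 0.1578]
eef_rot: [-3.139, 0.002, 0.005]
ft_force: [0.3, 0.4, -2.0]
opening: 0.0121
```

```bash
python3 rel.py .667 -.24 .032 -1.571; python3 - <<'E'
from h import *
p,d=camera('scene');cv2.imwrite('pics/s19.png',cv2.resize(p[150:370,130:350,::-1],None,fx=3,fy=2.7))
E
```

```text
t 29.75 pos [ 0.5983 -0.2413  0.1578] yang -1.572 tilt 0.0039 q6 1.15 F [ 0.301   0.3648 -1.9537] open 0.0121
tool shift cm [ 6.91 -0.11 12.56] turn -0.001
toolx [ 1.     -0.001  -0.0031] tooly [-0.001  -1.     -0.0024]
```

View pics/s19.png

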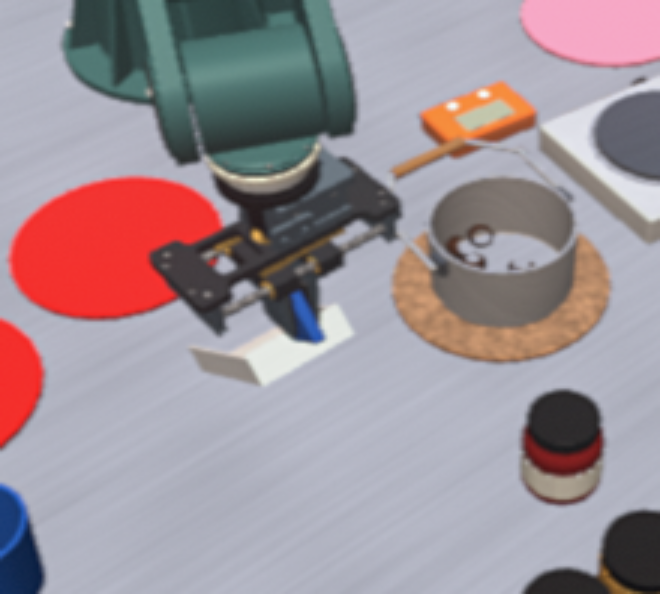

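Call:
drive_tool([
  [[0, 0, 0.4], 0],
  [[0, 0, 0.8], 0],
  [[0, 0, 1.2], 0],
  [[0, 0, 1.5], 0],
  [[0, 0, 1.7], 0],
  [[0, 0, 1.7], 0],
], squeeze=15)

```text
time_s: 30.4
eef_pos: [0.5987, -0.2415, 0.1417]
eef_rot: [-3.14, 0.002, 0.004]
ft_force: [-0.4, -0.6, -2.1]
opening: 0.0119
```

Call:
drive_tool([
  [[0, 0, 0.2], 0],
  [[0, 0, 0.4], 0],
  [[0, 0, 0.6], 0],
  [[0, 0, 0.6], 0],
])

```text
time_s: 30.8
eef_pos: [0.5993, -0.2416, 0.136]
eef_rot: [-3.14, 0.002, 0.002]
ft_force: [2.0, 0.8, 1.9]
opening: 0.012
```

Call:
drive_tool([
  [[0.6, 0, 0.45], 0],
  [[1.25, 0, 0.97], 0],
  [[1.85, 0, 1.5], 0],
  [[2.45, 0, 2.07], 0],
  [[3, 0, 2.65], 0],
  [[3.55, 0, 3.27], 0],
  [[4, 0, 3.85], 0],
  [[4.5, 0, 4.5], 0],
  [[4.5, 0, 4.5], 0],
], squeeze=8)

```text
time_s: 31.7
eef_pos: [0.644, -0.2413, 0.0896]
eef_rot: [-3.139, 0.002, 0.004]
ft_force: [-0.2, 0.8, -1.0]
opening: 0.0118
```

```bash
python3 rel.py .667 -.24 .032 -1.571; python3 - <<'E'
from h import *
p,d=camera('scene');cv2.imwrite('pics/s20.png',cv2.resize(p[150:370,130:350,::-1],None,fx=3,fy=2.7))
E
```

```text
t 31.70 pos [ 0.644  -0.2413  0.0896] yang -1.572 tilt 0.0036 q6 1.18 F [-0.1918  0.8394 -1.0407] open 0.0118
tool shift cm [ 2.32 -0.12  5.76] turn -0.001
toolx [ 1.     -0.001  -0.0027] tooly [-0.001  -1.     -0.0024]
```

View pics/s20.png

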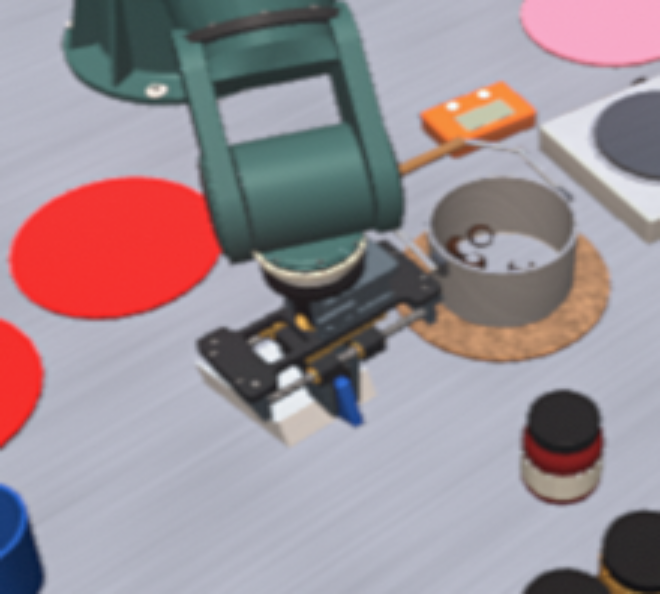

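Flattening works; continue the arc. The arm passes near the folded bail in view, but at greater height.

Call:
drive_tool([
  [[0.4, 0, 0.65], 0],
  [[0.8, 0, 1.35], 0],
  [[1.2, 0, 2.1], 0],
  [[1.6, 0, 2.8], 0],
  [[1.9, 0, 3.5], 0],
  [[2.2, 0, 4.3], 0],
  [[2.4, 0, 4.9], 0],
  [[2.5, 0, 5.2], 0],
  [[2.5, 0, 5.2], 0],
])

```text
time_s: 32.65
eef_pos: [0.6682, -0.2411, 0.0372]
eef_rot: [-3.139, 0.002, 0.006]
ft_force: [0.3, 0.2, -1.1]
opening: 0.012
```

```bash
python3 rel.py .667 -.24 .032 -1.571; python3 - <<'E'
from h import *
p,d=camera('scene');cv2.imwrite('pics/s21.png',cv2.resize(p[200:370,150:350,::-1],None,fx=3.6,fy=3.5))
E
```

```text
t 32.65 pos [ 0.6682 -0.2411  0.0372] yang -1.572 tilt 0.0046 q6 1.19 F [ 0.3042  0.1646 -1.0979] open 0.0120
tool shift cm [-0.12 -0.11  0.53] turn -0.001
toolx [ 1.     -0.0012 -0.0036] tooly [-0.0012 -1.     -0.0028]
```

View pics/s21.png

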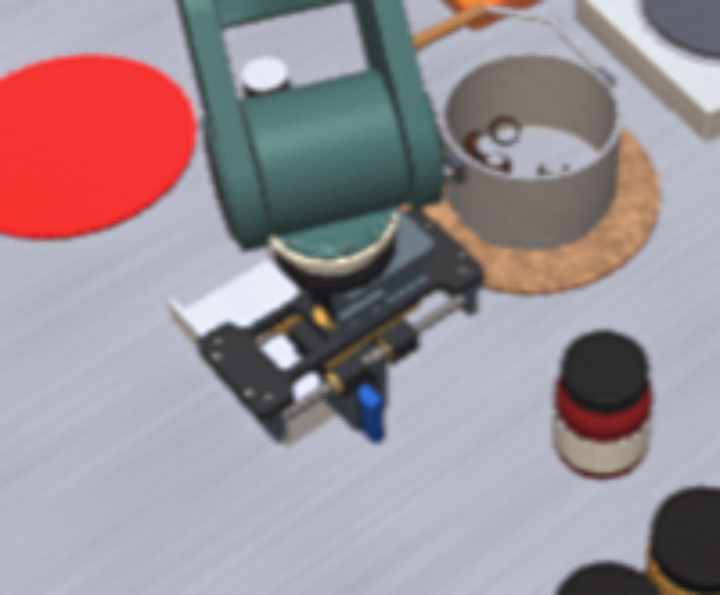

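Call:
drive_tool([
  [[0.1, 0, 0.2], 0],
  [[0.1, 0, 0.4], 0],
  [[0.1, 0, 0.6], 0],
  [[0.1, 0, 0.7], 0],
  [[0.1, 0, 0.7], 0],
])

```text
time_s: 33.2
eef_pos: [0.671, -0.2412, 0.0321]
eef_rot: [-3.14, 0.002, -0.0]
ft_force: [3.0, 4.4, 8.1]
opening: 0.012
```

Call:
drive_tool([
  [[0, 0, 0], 0],
  [[0, 0, 0], 0],
  [[0, 0, 0], 0],
  [[0, 0, 0], 0],
], grip=50)

```text
time_s: 33.6
eef_pos: [0.6707, -0.2412, 0.0319]
eef_rot: [-3.139, 0.002, 0.001]
ft_force: [0.1, -0.0, 0.4]
opening: 0.0409
```

Call:
drive_tool([
  [[0, 0, -2], 0],
  [[0, 0, -5], 0],
  [[0, 0, -9], 0],
  [[0, 0, -13], 0],
  [[0, 0, -17], 0],
  [[0, 0, -21], 0],
])

```text
time_s: 34.2
eef_pos: [0.6705, -0.2416, 0.2452]
eef_rot: [-3.14, 0.003, -0.001]
ft_force: [0.3, -0.3, -0.0]
opening: 0.0459
```

Call:
drive_tool([
  [[1, 4, 0], 0],
  [[2, 8, 0], 0],
  [[3, 12, 0], 0],
  [[4, 16, 0], 0],
  [[4, 20, 0], 0],
  [[4, 20, 0], 0],
  [[4, 20, 0], 0],
])

```text
time_s: 34.9
eef_pos: [0.7098, -0.4423, 0.2458]
eef_rot: [-3.14, 0.004, -0.001]
ft_force: [0.3, 0.7, 0.8]
opening: 0.0454
```

```bash
python3 - <<'E'
from h import *
s=state();print(s['time_s'],s['eef_pos'],s['joint_vel'])
p,d=camera('scene');cv2.imwrite('pics/s22.png',p[:,:,::-1]);cv2.imwrite('pics/s22z.png',cv2.resize(p[210:290,270:370,::-1],None,fx=7,fy=7,interpolation=cv2.INTER_CUBIC))
p,d=camera('top');cv2.imwrite('pics/t22.png',p[:,:,::-1]);cv2.imwrite('pics/t22z.png',cv2.resize(p[150:260,230:400,::-1],None,fx=4.5,fy=4.5,interpolation=cv2.INTER_CUBIC))
P=cloud('top',d).astype(float);Z=P[...,2]
m=(P[...,0]>.51)&(P[...,0]<.62)&(np.abs(P[...,1]+.24)<.033)&(Z<.02)&(d>0)
q=P[m];c=q.mean(0);n=np.linalg.svd(q-c)[2][2];n*=np.sign(n[2]);print('tray floor',len(q),c,n,((q-c)@n).std())
hsv=cv2.cvtColor(p,cv2.COLOR_RGB2HSV)
mm=np.zeros(Z.shape,bool);mm[160:240,235:325]=1;mm&=(Z>.088)&(Z<.104)
ys,xs=np.nonzero(mm);X=ray('top',np.c_[xs,ys],.098)[:,:2];c=np.array([.572,.0026])
for i in range(3):
    k=np.abs(np.hypot(*(X-c).T)-.068)<.007;Y=X[k];A=np.c_[2*Y,np.ones(len(Y))];s=np.linalg.lstsq(A,(Y**2).sum(1),rcond=None)[0];c=s[:2]
print('rim',c,np.median(Z[mm]))
E
```

```text
34.9 [ 0.7098 -0.4423  0.2458] [ 0.0264 -0.0139  0.0212  0.003  -0.005   0.0036]
tray floor 703 [ 0.5645 -0.2398  0.0027] [-0.0007  0.0115  0.9999] 0.002788373968910261
rim [0.572  0.0026] 0.09623387203747812
```

View pics/s22.png

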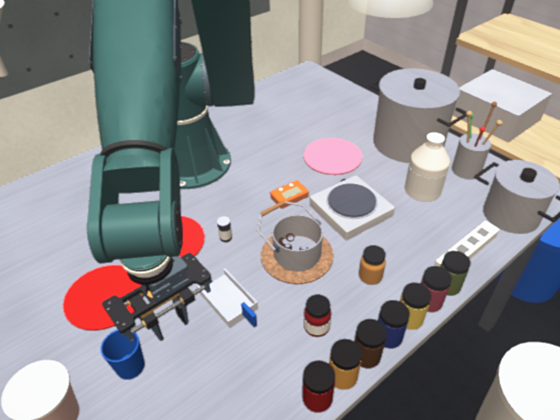

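View pics/t22z.png

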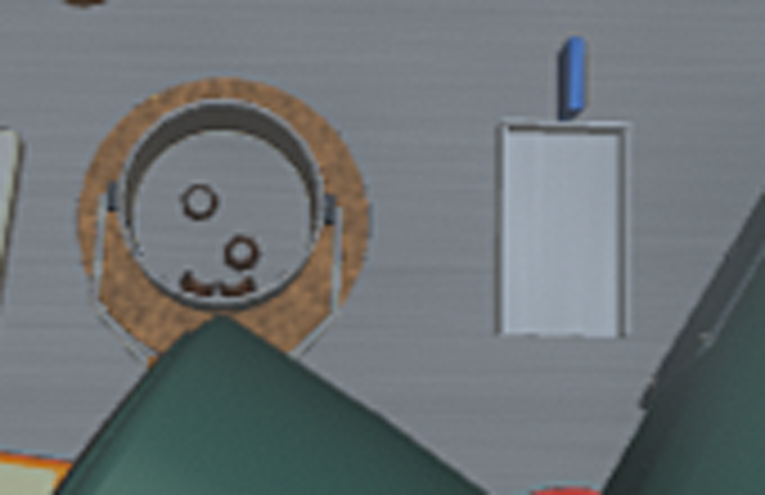

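View pics/s22z.png

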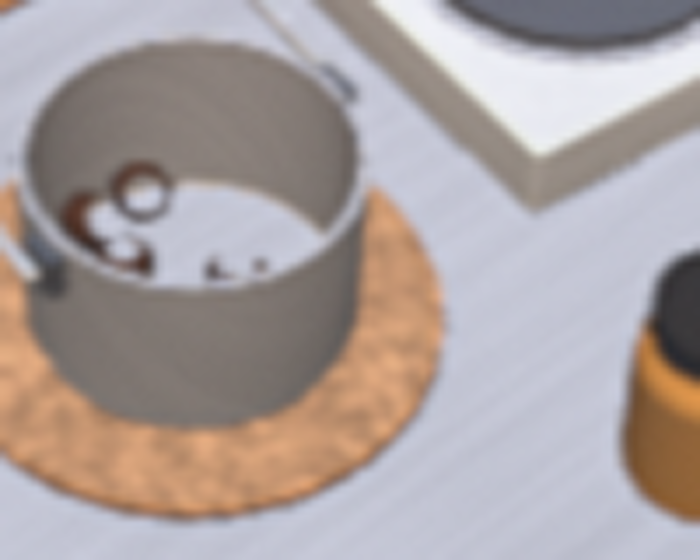

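```bash
python3 -c "
from bench import *
print(hand_in())"
```

```text
the job is handed in; nothing more can be done
None
```

The job is done and handed in at about 35 s of the 67 s allowed; no verdict was reported.

- **Pot:** I swung the bail handle up, lifted the pot level off the hotplate and set it on the cork mat. I then lowered the handle back before letting go. The last rim fit put the pot's centre about 2 mm from the mat's, and its rim height matched the pot standing upright on the mat.
- **Hulls:** I rested the tray on the pot's rim with a light grip so it could pivot, then tipped it to about 38° with the lip over the pot. The last top and side pictures show all four hulls inside the pot and none in the tray.
- **Tray:** I set it back lip first, near where it started and a little turned. The last check gave a floor height of 2.7 mm and a tilt of about 0.01 rad, so it lies flat and right way up.
- **Bystanders and gripper:** the jars, tube, meter, jug and cup looked unmoved in the pictures, though I did not measure them. The gripper ended clear of everything.

Two things did not go as first planned. At a 10 N grip the tray did not pivot, so I dropped to 5 N. It then stayed at about 38°, short of the 60° I aimed for, but the hulls had already slid out. Also, my automatic fits of the tray floor from the side camera were unreliable once it was steeply tilted, so I took that angle from the back wall instead.

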